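# Clamp the thermometer upright in its ratchet stand and keep it held

### The arm

A 6-joint arm with a two-finger parallel gripper is mounted at the origin on the work surface. World frame = base frame: x ahead of the robot, y to its left, z up, the work surface at z = 0. Lengths are in m, angles in rad, forces in N, time in s.
With the tool pointing down it reaches from about 0.275 to 0.725 m from the base axis. Payload 15.9 kg.
Tool frame: the origin (TCP) lies between the finger pads; the fingertips stand 17 mm ahead of it and the grasp point (between the pads) lies 2 mm behind it; y points along the fingers, z is the direction in which the jaws open and shut, and the axes are right-handed (so a half turn about y gives the same grasp; the last joint's range is limited). The gripper opens to 85 mm and grips with 20 to 120 N. Pads are 22 mm wide; open, the fingers measure 114 mm over their backs; the gripper's body (76 mm by 85 mm) begins 54 mm behind the grasp point. The pads swing forward as they close: fully open they stand 13 mm farther back than shut.
Start: joints at [0, 0.213, -0.034, 1.323, 0, 1.571], TCP at [0.5, -0, 0.223] pointing down, gripper open.
Joint ranges: [-2.98, 2.98], [-0.74, 1.72], [-1.14, 1.35], [-2.1, 2.04], [-1.57, 1.44], [-3.14, 3.14]. Speed limits (rad/s): [1.89, 1.89, 2.39, 2.57, 3.14, 3.14].

### API

Orientations are given as a rotation vector (axis times angle).
In Python, from rig import manip gives the robot as it stands. The module is installed in compiled form; this text tells all that it offers.
- The arm moves only by the tool drive_tool, never from a script. Its argument "moves" is a list of rows, each a list of 3 entries, a list of its own where there are three numbers: the shift along the tool's x, y, z in units of 25 mm (1.0 is 25 mm), then the turn, a rotation vector about the tool's x, y, z in units of 6 degrees (1.0 is 6 degrees), then the finger opening in mm, from 0 to 85.4. A call has 1 to 12 rows; each row shifts and turns the pose as measured when the row begins, along the tool's axes as they then stand; what a row does not reach is not made up. A row lasts 1/10 s, in which the tool goes at most 50 mm and 8.59 degrees, less where a joint would pass 70% of its speed; a pose out of reach is approached as far as the arm can. A call is refused whole if a number of a shift passes 1 or a number of a turn 1, either way. A call with a gripper value outside its range is refused whole. The fingers move at their own pace and stop on an object; "newtons" is the grip in N (left out, the last holds). Time passes only in rows, so rows that do not move let the fingers close. It gives the time, the measured TCP pose, the force and the opening at its end, in the units of the state.
- manip.sense(): the state, without advancing time (a new reading comes with each control period).
- manip.read_camera(name): name is "scene" or "side" or "wrist"; returns the picture (480x640x3 uint8, red, green, blue); there is no depth.
- manip.camera_params(name): a dict with "fx", "fy", "cx", "cy" (pixels), "k1" (the pictures are not rectified: a ray, as slopes to the right and down, at radius r is drawn at 1 + k1 r^2 times it, then the intrinsics apply), "extrinsics" (4x4, takes a point from camera to world coordinates); the wrist camera has in their place "T_tool_cam" (4x4, takes a point from camera to tool coordinates, whose origin is the TCP and whose axes are the tool frame's). Camera axes: x right, y down, z forward; pixel columns grow to the right and rows downward; lengths in m; the calibration is good to about 2 mm. A picture is of the moment at which its call begins: read the wrist's pose just before it. camera_params takes no time and is no camera call.
- manip.finish_job(): hands the job in, once; it reports no verdict.
The state is a dict: "time_s": time; "qpos": joint angles; "qd": joint speeds; "joint_torque": joint torques, N m; "ee_pos": TCP position; "ee_rot": TCP orientation; "force": force on the tool from outside, world axes, zero at the start; "wrist_torque": the same for the moment, N m; "gripper_width": opening from 0.0 (shut) to 1.0 (fully open).
Only numpy, scipy, OpenCV 4.12 (cv2) and the standard library are available. Lean on these libraries where they do the work, as an engineer would, in place of code of your own. Each camera call takes 0.05 s, during which the arm holds its last target.

### The job

Move the stick thermometer from the ceramic holder to the silver clamp stand: stand it upright, foot down, in the stand's small cup and let go of it. Then squeeze the stand's two trigger plates together again and again, so that the ratchet walks the jaw up to the thermometer, and press on gently until the jaw's spring pad is pushed about half-way in against it, never all the way. Finish while still holding the trigger squeezed like that, and leave everything else where it is.

Things in the scene. Friction and masses are not known exactly. Their poses are not given: they have to be found in the camera images.
- thermo_mid (a point): Centre (half-way up, on the axis) of the loose white stick thermometer, 145 mm long, 30 to 65 g: round shaft 16 mm in diameter over the lower 120 mm, then a thin steel probe on top; z runs from foot to probe. It stands in any one of the holder's three sockets; a face brush (disc head 42 mm) and a toothbrush fill the others. Grip the shaft about 32 mm above this point.
- thermo_foot (a point): Centre of the flat lower end of the thermometer, 72.5 mm below thermo_mid along its axis.
- holder: White ceramic block, fixed, 190 x 56 x 50 mm (x, y, z), origin at the centre of its underside; three round sockets, 21 mm in diameter and 42 mm deep, in a row along its own x axis at x = -62, 0 and +62 mm. Neighbours stand along its x axis, so fingers have most room along its y axis.
- stand: Silver metal clamp stand, fixed, base 80 x 236 x 10 mm (x, y, z), origin at the centre of its underside. From -y to +y along its own y axis: trigger plates (y = -60 mm), toothed rack, jaw (82 mm high) with black spring pad, cup (y = +70 mm), fixed backstop, 88 mm high, its flat face 10.5 mm beyond the cup's axis and its top edge rounded.
- cup_floor (a point): Centre of the inner floor of the stand's cup, 14 mm above the table. The cup is 22 mm wide inside, flaring to about 33 mm at its mouth, and 32 mm deep. The pad pushes a thermometer standing here 2.5 mm further to +y, against the backstop.
- trigger_mid (a point): Mid-point between the two upright trigger plates, 74 mm above the table, the height to grip; axes are the stand's. The plates face along x, one each side, 36 mm wide along y, 47 to 97 mm above the table; 64 mm over their outer faces at rest, 44 mm squeezed home. Linked, they move together: squeeze them from above with the fingers closing along the stand's x.
- trigger (a joint): Inward travel of each trigger plate, m: 0 at rest, 0.010 squeezed home; springs back in about half a second when released. Takes 3 N a plate at rest, about 14 N with the pad half-way in. Drives the jaw 1.4 mm per mm once the pawl meets a tooth (teeth 8 mm apart, so up to 8 mm of jaw drive may be idle): a full squeeze advances the jaw 6 to 14 mm, mostly 8.
- jaw (a joint): Advance of rack and jaw to the stand's +y, m, 0 to 0.045; starts between 0 and 0.016. With the thermometer against the backstop the pad just touches it at jaw = 0.036. With the trigger released the jaw stays where it is, held by 3.2 N of friction only: a pad pushed in more than about 2 mm makes it creep back unless the trigger stays squeezed.
- pad (a joint): How far the jaw's spring pad is pushed in, m: 0 free, 0.010 fully in. Spring 1500 N/m, so 0.005 (half-way) is a 7.5 N press on the thermometer.
- pad_face (a point): Centre of the pad's flat front face (26 x 28 mm), 66 mm above the table.
- face_brush: Bystander: face brush with round disc head, standing in the holder.
- toothbrush: Bystander: toothbrush standing in the holder.
- comb: Bystander: black comb, 175 x 30 x 6 mm, lying between stand and holder.
- pill_case: Bystander: clear pill case, 34 x 154 x 24 mm, lying beyond the stand.
- cream_jar: Bystander: small jar, 52 mm wide, 42 mm high, between robot and stand.
- tumbler: Bystander: glass tumbler, 72 mm wide, 95 mm high, at the far side.
- soap_dish: Bystander: soap dish with soap, 85 x 120 x 26 mm, far right.

How it is judged:
By the outcome, as a careful person would: the job done as asked, in the order asked, and still so for the second after the job is handed in, while the arm keeps its last pose, push and grip.
It also fails if it takes over 58 s, if anything falls off the work surface, if the arm or the gripper's body presses on something with over 40 N, if the wrist force passes 120 N, or if a joint passes its speed limit or range.

## Working session

There is one attempt and no reset: what is moved stays moved. The work goes in short steps, Python scripts to look and compute and a tool call to move; the robot and the scene stay as the last step left them, time stands still between calls to the robot, and variables do not carry over. Pictures are saved under pics/ and viewed, and the job is handed in when it is done.

Besides the shell and the picture viewer there is one more tool, called after "Request:" as a command line: name --argument value ..., lists and objects as JSON in quotes. drive_tool: Moves the arm, as the interface text tells. Its arguments: {"type":"object","properties":{"moves":{"type":"array"},"newtons":{"type":"number"}},"required":["moves"]}

```bash
mkdir -p pics; python3 - <<'E'
from rig import manip
import cv2, numpy as np
np.set_printoptions(precision=4,suppress=True)
s=manip.sense();print(s)
for n in ["scene","side","wrist"]:
    im=manip.read_camera(n);cv2.imwrite(f"pics/{n}0.png",im[:,:,::-1]);print(n,manip.camera_params(n))
E
```

```text
{'time_s': 0.0, 'qpos': array([ 0.    ,  0.2134, -0.0351,  1.3235,  0.    ,  1.5708]), 'qd': array([ 0.0012,  0.0009, -0.0002,  0.0002, -0.0004, -0.0002]), 'joint_torque': array([ -0.0014, -68.6184,  48.7125,   0.0175,  -0.0002,  -0.0001]), 'ee_pos': array([0.4997, 0.    , 0.2226]), 'ee_rot': array([-1.21  ,  1.21  , -1.2087]), 'force': array([-0.5882, -0.0003,  0.41  ]), 'wrist_torque': array([-0.026 , -0.0131,  0.0075]), 'gripper_width': 1.0009163646835537}
scene {'fx': 596.791222869069, 'fy': 596.791222869069, 'cx': 327.28153189223735, 'cy': 239.97291258632188, 'k1': 0.00392271061208688, 'extrinsics': array([[ 0.0035,  0.5668, -0.8238,  1.5365],
       [ 0.9997, -0.0227, -0.0113, -0.0397],
       [-0.0251, -0.8235, -0.5667,  0.7603],
       [ 0.    ,  0.    ,  0.    ,  1.    ]])}
side {'fx': 616.9077081614132, 'fy': 616.9077081614132, 'cx': 308.4474261523996, 'cy': 250.37537514346636, 'k1': -0.20829303021028783, 'extrinsics': array([[-0.9774, -0.1246,  0.1709,  0.3591],
       [-0.2113,  0.6074, -0.7658,  0.8021],
       [-0.0084, -0.7846, -0.62  ,  0.7515],
       [ 0.    ,  0.    ,  0.    ,  1.    ]])}
wrist {'fx': 389.2228528146185, 'fy': 389.2228528146185, 'cx': 318.40091840875135, 'cy': 245.09285825385297, 'k1': 0.001410575599574686, 'T_tool_cam': array([[ 0.0003,  0.9651,  0.2619, -0.0667],
       [ 0.0009, -0.2619,  0.9651, -0.1506],
       [ 1.    , -0.0001, -0.001 ,  0.0002],
       [ 0.    ,  0.    ,  0.    ,  1.    ]])}
```

View pics/scene0.png

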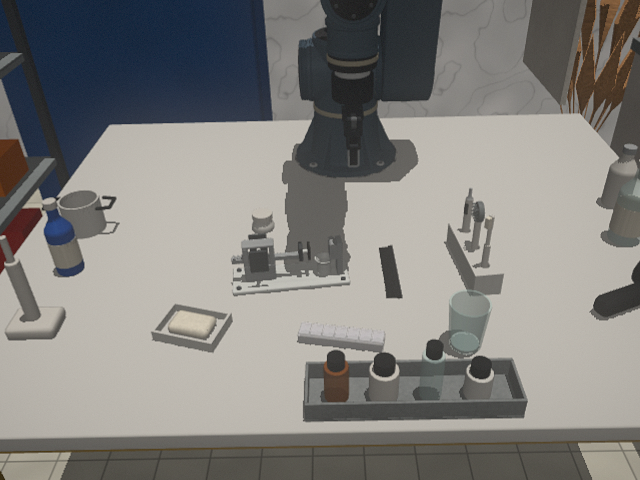

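View pics/side0.png

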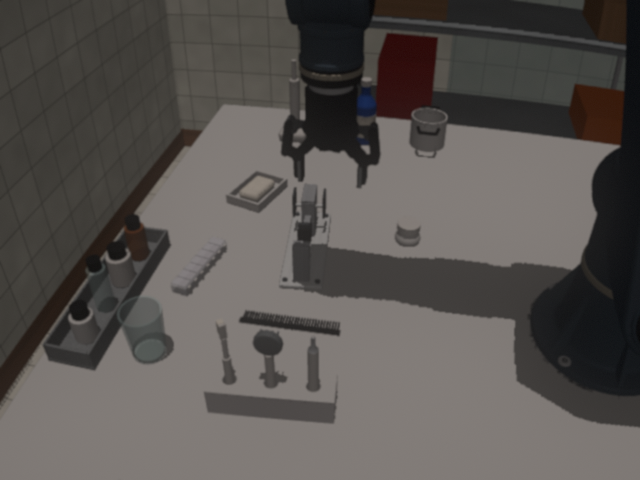

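View pics/wrist0.png

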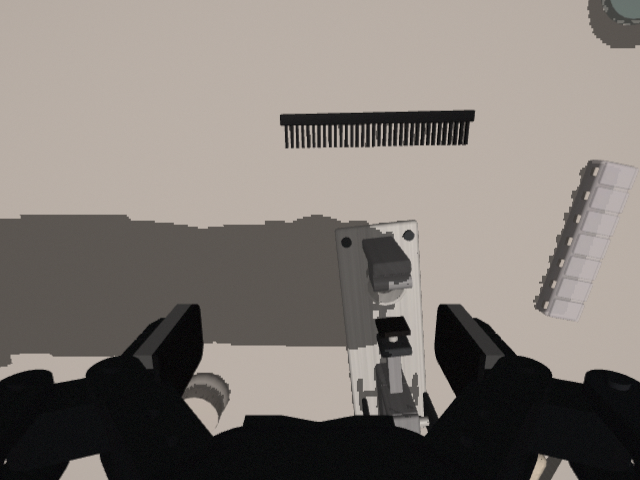

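```bash
python3 - <<'E'
import cv2
a=cv2.imread("pics/scene0.png");b=cv2.imread("pics/side0.png")
cv2.imwrite("pics/c1.png",cv2.resize(a[180:300,430:530],None,fx=6,fy=5,interpolation=cv2.INTER_CUBIC)[:600])
cv2.imwrite("pics/c2.png",cv2.resize(b[310:430,190:350],None,fx=5,fy=5,interpolation=cv2.INTER_CUBIC))
cv2.imwrite("pics/c3.png",cv2.resize(a[200:300,220:360],None,fx=5.7,fy=5.7,interpolation=cv2.INTER_CUBIC))
cv2.imwrite("pics/c4.png",cv2.resize(b[170:300,265:365],None,fx=4.5,fy=4.5,interpolation=cv2.INTER_CUBIC))
E
```

```text
(no output)
```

View pics/c1.png

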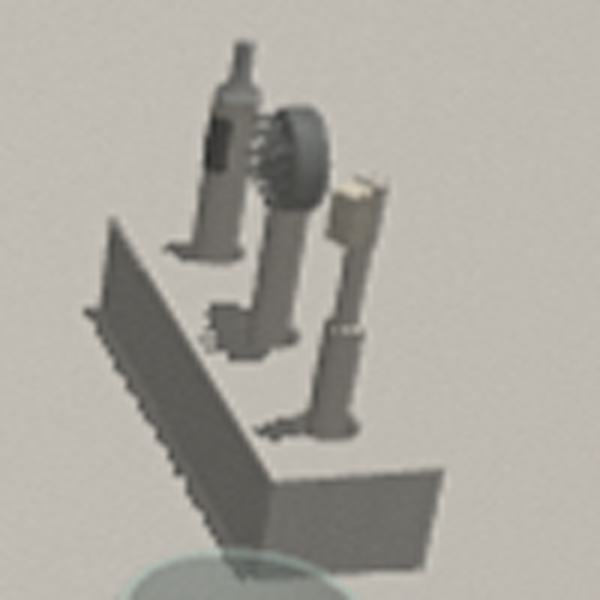

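View pics/c2.png

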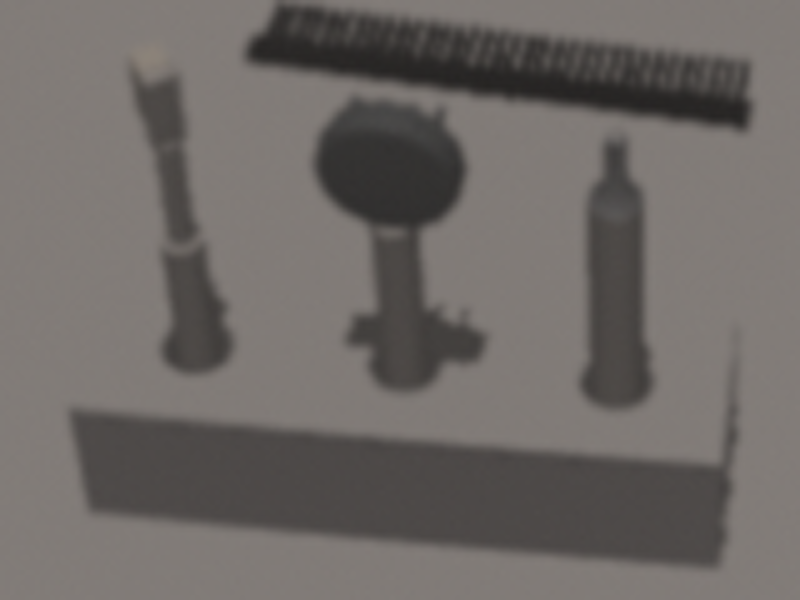

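View pics/c3.png

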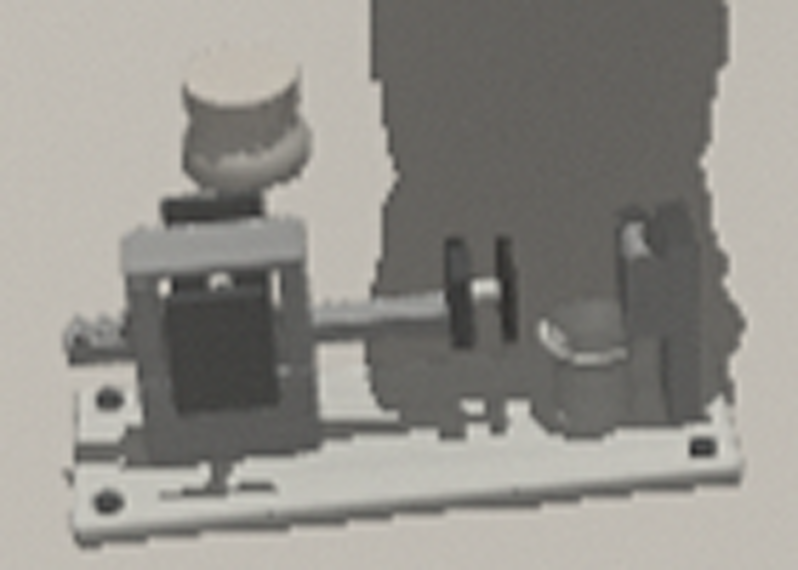

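View pics/c4.png

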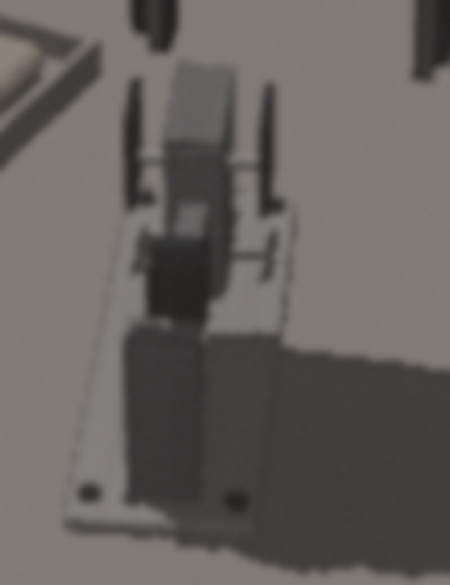

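```bash
cat > h.py <<'E'
from rig import manip
import numpy as np, cv2
from scipy.optimize import least_squares
from scipy.spatial.transform import Rotation as R
np.set_printoptions(precision=4,suppress=True)
def cam(n,ee=None):
    p=manip.camera_params(n)
    if n=="wrist":
        T=np.eye(4);T[:3,:3]=R.from_rotvec(ee[3:]).as_matrix();T[:3,3]=ee[:3]
        E=T@p["T_tool_cam"]
    else:E=p["extrinsics"]
    return p,E
def proj(c,P):
    p,E=c;P=np.atleast_2d(P);q=(P-E[:3,3])@E[:3,:3];u=q[:,:2]/q[:,2:]
    u=u*(1+p["k1"]*(u**2).sum(1,keepdims=True))
    return u*[p["fx"],p["fy"]]+[p["cx"],p["cy"]]
def ray(c,px):
    p,E=c;u=(np.asarray(px,float)-[p["cx"],p["cy"]])/[p["fx"],p["fy"]];v=u.copy()
    for _ in range(10): v=u/(1+p["k1"]*(v@v))
    d=E[:3,:3]@np.array([v[0],v[1],1]);return E[:3,3],d/np.linalg.norm(d)
def onz(c,px,z):
    o,d=ray(c,px);return o+d*(z-o[2])/d[2]
def pose(q,P):
    P=np.atleast_2d(P);c,s=np.cos(q[2]),np.sin(q[2])
    return np.c_[q[0]+c*P[:,0]-s*P[:,1],q[1]+s*P[:,0]+c*P[:,1],P[:,2]]
def fit(obs,q0):
    f=lambda q:np.concatenate([(proj(c,pose(q,P))-px).ravel() for c,P,px in obs])
    r=least_squares(f,q0,loss="soft_l1",f_scale=2);return r.x,f(r.x).reshape(-1,2)
E0=np.array([0.4997,0,.2226,-1.21,1.21,-1.2087])
E
python3 - <<'E'
from h import *
s,d,w=cam("scene"),cam("side"),cam("wrist",E0)
c3=lambda x,y:[220+x/5.7,200+y/5.7]
c4=lambda x,y:[265+x/4.5,170+y/4.5]
c1=lambda x,y:[430+x/6,180+y/5]
c2=lambda x,y:[190+x/5,310+y/5]
so=[(s,[.04,-.118,0],c3(83,545)),(s,[.04,.118,0],c3(742,482)),(d,[.04,.118,0],c4(66,530)),(w,[-.04,.118,.01],[335,230]),(w,[.04,.118,.01],[416,221])]
q,r=fit(so,[.5,0,0]);print("stand",q,r.round(1).tolist())
so1=[o for o in so if o[0] is not w];print(fit(so1,[.5,0,0]))
print("cup",pose(q,[0,.07,.014]),"trig",pose(q,[0,-.06,.074]))
qs=q
# holder: long axis ~ world x; robot-near end
ho=[(s,[-.095,-.028,.05],c1(110,218)),(s,[.095,-.028,.05],c1(272,480)),(s,[.095,.028,.05],c1(443,470)),
(d,[.095,.028,.05],c2(70,408)),(d,[-.095,.028,.05],c2(722,467)),(d,[.095,.028,0],c2(90,512)),(d,[-.095,.028,0],c2(720,567))]
q,r=fit(ho,[.5,.3,-.2]);print("holder",q,r.round(1).tolist())
print("sock",pose(q,[[-.062,0,.05],[0,0,.05],[.062,0,.05]]))
a=cv2.imread("pics/wrist0.png");
P=[[x,y,z] for x in(-.04,.04) for y in(-.118,.118) for z in (0,.01)]+[[0,.07,.046],[0,.0805,.088],[-.032,-.06,.097],[.032,-.06,.097]]
for u in proj(w,pose(qs,P)):cv2.circle(a,tuple(int(i) for i in u.round()),3,(0,0,255),1)
cv2.imwrite("pics/o1.png",a)
a=cv2.imread("pics/scene0.png")
for u in proj(s,pose(qs,P)):cv2.circle(a,tuple(int(i) for i in u.round()),1,(0,0,255),1)
cv2.imwrite("pics/o2.png",cv2.resize(a[200:300,220:360],None,fx=5.7,fy=5.7))
E
```

```text
stand [ 0.5668 -0.1296  0.1118] [[-1.1, 0.1], [0.6, 0.3], [0.6, 0.0], [-1.3, -0.0], [1.5, -0.2]]
(array([ 0.5668, -0.129 ,  0.1078]), array([[-0.8757, -0.0222],
       [ 0.8571,  0.4408],
       [ 0.3417,  0.1744]]))
cup [[ 0.559  -0.0601  0.014 ]] trig [[ 0.5735 -0.1893  0.074 ]]
holder [0.54   0.2486 0.0998] [[0.9, -0.9], [0.9, 0.2], [0.9, -0.3], [-0.2, -1.0], [0.5, -0.7], [-0.1, -0.9], [0.2, 0.1]]
sock [[0.4783 0.2425 0.05  ]
 [0.54   0.2486 0.05  ]
 [0.6017 0.2548 0.05  ]]
```

View pics/o1.png

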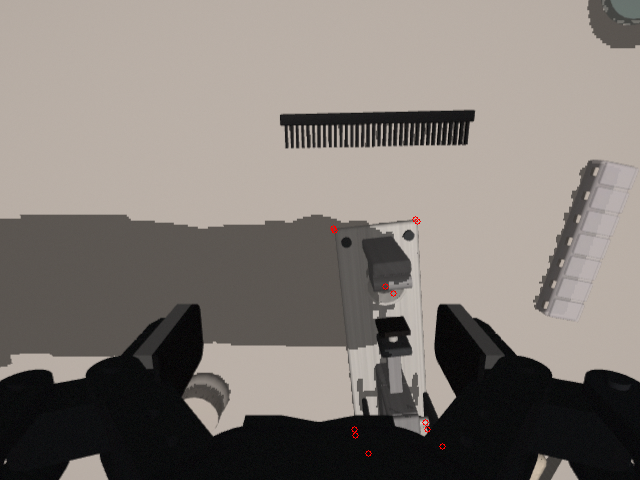

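View pics/o2.png

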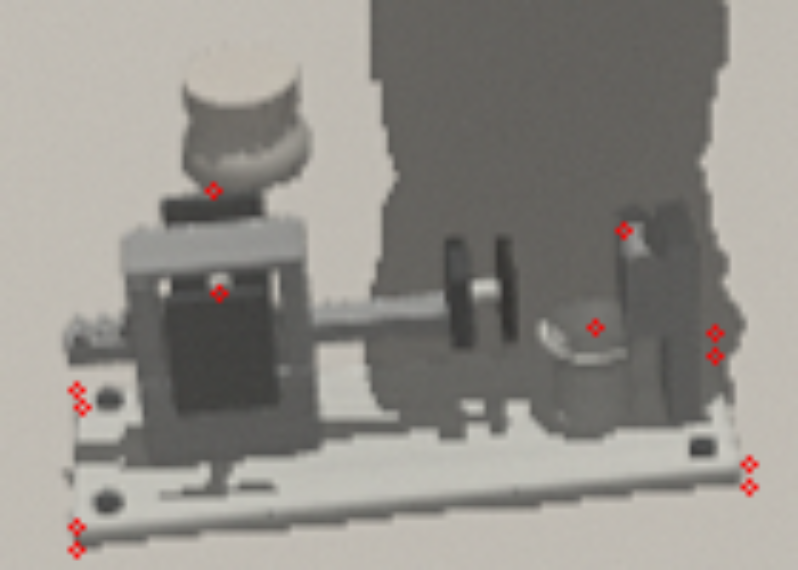

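```bash
python3 - <<'E'
from h import *
s,d=cam("scene"),cam("side")
c1=lambda x,y:[430+x/6,180+y/5]
c2=lambda x,y:[190+x/5,310+y/5]
def tri(p1,p2):
    o1,d1=ray(s,p1);o2,d2=ray(d,p2)
    t=np.linalg.lstsq(np.c_[d1,-d2],o2-o1,rcond=None)[0];a=o1+d1*t[0];b=o2+d2*t[1];return (a+b)/2,np.linalg.norm(a-b)
print("probe tip",tri(c1(245,43),c2(617,133)))
print("shaft base",tri(c1(216,255),c2(615,395)))
print("shaft top",tri(c1(240,90),c2(615,190)))
print("brush top",tri(c1(305,106),c2(395,100)))
print("tooth top",tri(c1(370,178),c2(150,45)))
print(R.from_rotvec(E0[3:]).as_matrix())
E
```

```text
probe tip (array([0.4787, 0.2409, 0.1511]), np.float64(0.0005262072045981))
shaft base (array([0.478 , 0.2437, 0.0457]), np.float64(0.0037042955420455307))
shaft top (array([0.4792, 0.2415, 0.1292]), np.float64(0.0005585211875389531))
brush top (array([0.5385, 0.2473, 0.1572]), np.float64(0.0002905413693312529))
tooth top (array([0.606 , 0.2511, 0.1669]), np.float64(0.0014678218879394186))
[[-0.     -0.0011  1.    ]
 [-1.     -0.     -0.    ]
 [ 0.     -1.     -0.0011]]
```

Request:
drive_tool --moves '[[[-1, 0, -0.1], [0, 0, 0], 85], [[-1, 0, -0.1], [0, 0, 0], 85], [[-1, 0, -0.1], [0, 0, 0], 85], [[-1, 0, -0.1], [0, 0, 0], 85], [[-1, -0.2, -0.1], [0, -1, 0], 85]]'

```text
time_s: 0.65
ee_pos: [0.4863, 0.1263, 0.2262]
ee_rot: [-1.258, 1.138, -1.134]
force: [1.3, -0.4, 0.3]
gripper_width: 0.995
```

```bash
python3 - <<'E'
from h import *
s=manip.sense();print(s["time_s"],s["qpos"],s["ee_pos"],R.from_rotvec(s["ee_rot"]).as_matrix())
E
```

```text
0.65 [ 0.2543  0.2214 -0.016   1.3375 -0.0001  1.7251] [0.4863 0.1263 0.2262] [[ 0.0998 -0.0039  0.995 ]
 [-0.995  -0.0012  0.0998]
 [ 0.0008 -1.     -0.004 ]]
```

Request:
drive_tool --moves '[[[-1, 0, 0], [0, -1, 0], 85], [[-1, 0, 0.1], [0, -1, 0], 85], [[-0.95, 0, 0.2], [0, -1, 0], 85], [[-0.9, 0, 0.3], [0, -1, 0], 85], [[-0.4, 0, 0.2], [0, -1, 0], 85], [[0, 0, 0], [0, -1, 0], 85], [[0, 0, 0], [0, -1, 0], 85], [[0, 0, 0], [0, -1, 0], 85], [[0, 0, 0], [0, -1, 0], 85], [[0, 0, 0], [0, -1, 0], 85], [[0, 0, 0], [0, -1, 0], 85], [[0, 0, 0], [0, -1, 0], 85]]'

```text
time_s: 1.85
ee_pos: [0.4719, 0.2429, 0.2234]
ee_rot: [-1.571, 0.129, -0.116]
force: [-0.1, -0.4, -0.6]
gripper_width: 0.991
```

Request:
drive_tool --moves '[[[0, 0, 0], [0, -1, 0], 85], [[0, 0, 0], [0, -1, 0], 85], [[0, 0, 0], [0, -1, 0], 85], [[0, 0, 0], [0, -0.5, 0], 85], [[0, 0, 0], [0, 0, 0], 85]]'

```text
time_s: 2.35
ee_pos: [0.4712, 0.2426, 0.2221]
ee_rot: [-1.566, -0.171, 0.19]
force: [0.3, -0.6, -0.3]
gripper_width: 0.996
```

```bash
cat >> h.py <<'E'
def look(n,f):
    s=manip.sense();e=np.r_[s["ee_pos"],s["ee_rot"]];im=manip.read_camera(n)[:,:,::-1].copy()
    cv2.imwrite("pics/"+f,im);return s,cam(n,e),im
def mark(im,u,col=(0,0,255)):
    for p in np.atleast_2d(u):cv2.circle(im,tuple(int(i) for i in p.round()),3,col,1)
E
python3 - <<'E'
from h import *
s,c,im=look("wrist","w1.png")
print(s["time_s"],s["qpos"],s["ee_pos"],R.from_rotvec(s["ee_rot"]).as_matrix())
print(proj(c,[[.4787,.2409,.1511],[.4792,.2415,.1292],[.478,.2425,.05]]))
E
```

```text
2.35 [0.4747 0.2875 0.0603 1.3559 0.0012 0.2451] [0.4712 0.2426 0.2221] [[ 0.9737 -0.0115 -0.2276]
 [ 0.2276 -0.0045  0.9737]
 [-0.0123 -0.9999 -0.0018]]
[[312.0662 267.3487]
 [313.3931 258.0788]
 [316.2248 230.8591]]
```

View pics/w1.png

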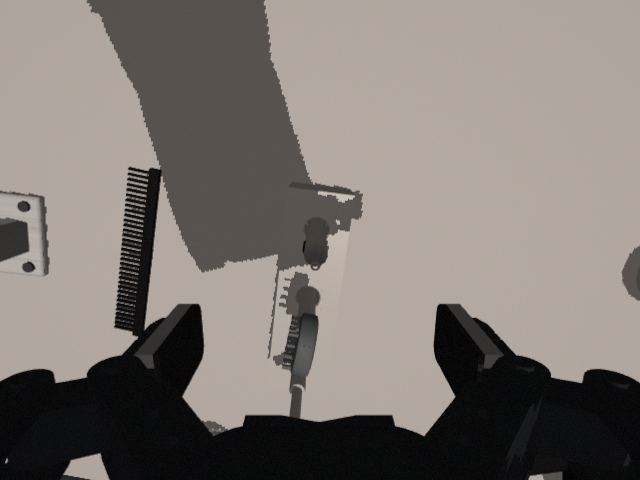

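Request:
drive_tool --moves '[[[0.2, 0.6, 0], [0, 0.9, -0.1], 85], [[0.1, 1, 0], [0, 0.3, 0], 85], [[0, 1, 0], [0, 0, 0], 85], [[0, 0.8, 0], [0, 0, 0], 85], [[0, 0, 0], [0, 0, 0], 85]]'

```text
time_s: 2.9
ee_pos: [0.4788, 0.244, 0.1345]
ee_rot: [-1.572, -0.068, 0.068]
force: [-0.2, -0.8, 0.0]
gripper_width: 0.997
```

```bash
python3 - <<'E'
from h import *
s,c,im=look("wrist","w2.png")
print(s["time_s"],s["ee_pos"],s["force"],R.from_rotvec(s["ee_rot"]).as_matrix())
print(proj(c,[[.4787,.2425,.1511],[.4792,.2425,.1292],[.478,.2425,.05]]))
E
```

```text
2.9 [0.4788 0.244  0.1345] [-0.2337 -0.7731  0.0396] [[ 0.9963  0.0001 -0.0863]
 [ 0.0863 -0.0021  0.9963]
 [-0.     -1.     -0.0021]]
[[312.8161 320.6673]
 [313.5604 298.9639]
 [315.5737 247.3923]]
```

View pics/w2.png

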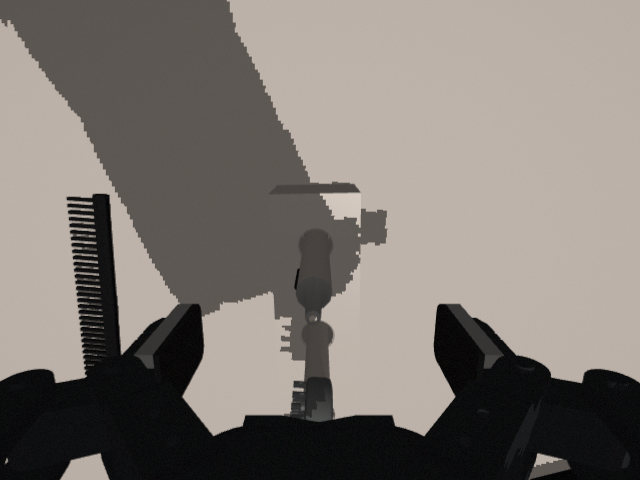

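Request:
drive_tool --moves '[[[0, 0.95, 0], [0, 0, 0], 85], [[0, 0, 0], [0, 0, 0], 40], [[0, 0, 0], [0, 0, 0], 14], [[0, 0, 0], [0, 0, 0], 14], [[0, 0, 0], [0, 0, 0], 14], [[0, 0, 0], [0, 0, 0], 14], [[0, 0, 0], [0, 0, 0], 14]]' --newtons 30

```text
time_s: 3.65
ee_pos: [0.4828, 0.246, 0.1199]
ee_rot: [-1.567, -0.073, 0.058]
force: [-0.2, 0.2, -0.1]
gripper_width: 0.166
```

```bash
python3 - <<'E'
from h import *
s,c,im=look("wrist","w3.png")
print(s["time_s"],s["ee_pos"],s["force"],s["gripper_width"],s["wrist_torque"])
E
```

```text
3.65 [0.4828 0.246  0.1199] [-0.2474  0.1577 -0.0831] 0.16594927538292847 [-0.0128  0.0308  0.0413]
```

View pics/w3.png

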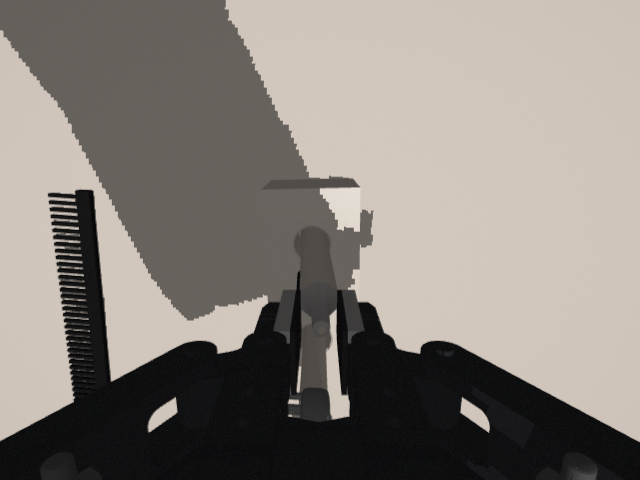

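Request:
drive_tool --moves '[[[-0.15, 0.2, -0.05], [0, 0, 0], 35], [[0, 0.2, 0], [0, 0, 0], 35]]'

```text
time_s: 3.9
ee_pos: [0.4793, 0.2446, 0.1099]
ee_rot: [-1.567, -0.074, 0.058]
force: [-0.6, -0.1, -0.4]
gripper_width: 0.409
```

Request:
drive_tool --moves '[[[0, 0, 0], [0, 0, 0], 35]]'

```text
time_s: 4.0
ee_pos: [0.4788, 0.2443, 0.109]
ee_rot: [-1.567, -0.073, 0.058]
force: [0.0, -0.2, -0.1]
gripper_width: 0.41
```

Request:
drive_tool --moves '[[[0, 0, 0], [0, 0, 0], 35]]'

```text
time_s: 4.1
ee_pos: [0.4786, 0.2442, 0.1087]
ee_rot: [-1.568, -0.073, 0.059]
force: [0.8, -0.4, 0.0]
gripper_width: 0.412
```

Request:
drive_tool --moves '[[[0, 0, 0], [0, 0, 0], 25], [[0, 0, 0], [0, 0, 0], 14]]'

```text
time_s: 4.3
ee_pos: [0.4786, 0.2442, 0.1087]
ee_rot: [-1.568, -0.073, 0.059]
force: [-0.2, 0.2, 2.8]
gripper_width: 0.172
```

Request:
drive_tool --moves '[[[0, 0, 0], [0, 0, 0], 8], [[0, 0, 0], [0, 0, 0], 8]]'

```text
time_s: 4.5
ee_pos: [0.4788, 0.2442, 0.1089]
ee_rot: [-1.568, -0.073, 0.058]
force: [-0.6, -0.2, 0.4]
gripper_width: 0.17
```

```bash
python3 - <<'E'
from h import *
s,c,im=look("wrist","w4.png")
print(s["time_s"],s["ee_pos"],s["force"],s["gripper_width"]*85.4,s["wrist_torque"],R.from_rotvec(s["ee_rot"]).as_matrix())
s,c,im=look("side","s4.png")
cv2.imwrite("pics/s4c.png",cv2.resize(im[230:430,190:390],None,fx=3,fy=3,interpolation=cv2.INTER_CUBIC))
E
```

```text
4.5 [0.4788 0.2442 0.1089] [-0.6128 -0.214   0.3589] 14.493637036920218 [0.015  0.0047 0.0217] [[ 0.9965  0.0092 -0.0837]
 [ 0.0836  0.0023  0.9965]
 [ 0.0093 -1.      0.0016]]
```

View pics/w4.png

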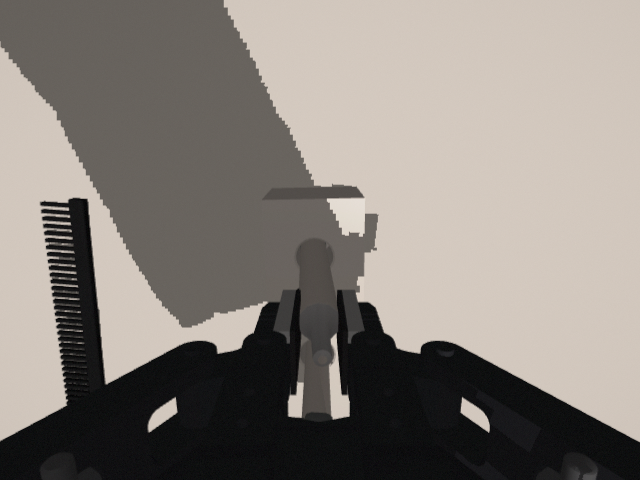

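View pics/s4c.png

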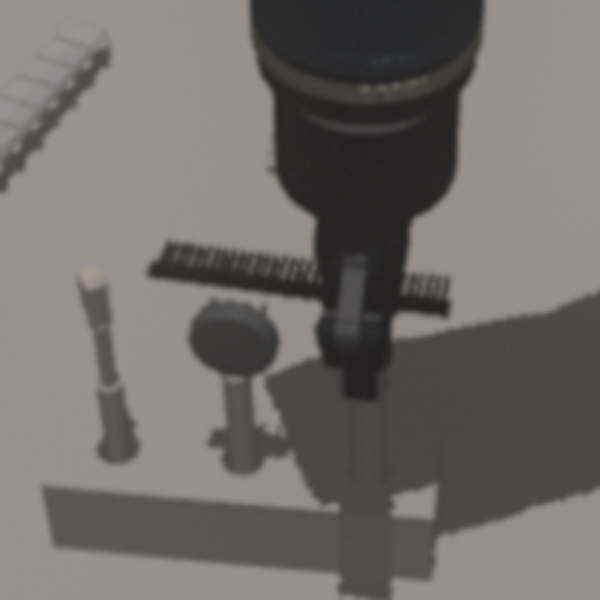

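Request:
drive_tool --moves '[[[0, -0.5, 0], [0, 0, 0], 8], [[0, -1, 0], [0, 0, 0], 8], [[0, -1, 0], [0, 0, 0], 8], [[0, -1, 0], [0, 0, 0], 8], [[0, -1, 0], [0, 0, 0], 8], [[0, -0.5, 0], [0, 0, 0], 8], [[0, 0, 0], [0, 0, 0], 8]]'

```text
time_s: 5.3
ee_pos: [0.4767, 0.2436, 0.2437]
ee_rot: [-1.567, -0.074, 0.058]
force: [-0.3, 0.2, -1.4]
gripper_width: 0.17
```

```bash
python3 - <<'E'
from h import *
s,c,im=look("wrist","w5.png")
print(s["time_s"],s["ee_pos"],s["force"],s["gripper_width"]*85.4,R.from_rotvec(s["ee_rot"]).as_matrix())
s,c,im=look("side","s5.png")
cv2.imwrite("pics/s5c.png",cv2.resize(im[180:430,190:440],None,fx=2.4,fy=2.4,interpolation=cv2.INTER_CUBIC))
s,c,im=look("scene","c5.png")
cv2.imwrite("pics/c5c.png",cv2.resize(im[100:300,400:560],None,fx=3,fy=3,interpolation=cv2.INTER_CUBIC))
E
```

```text
5.3 [0.4767 0.2436 0.2437] [-0.2549  0.1807 -1.3706] 14.536684066555347 [[ 0.9964  0.01   -0.0837]
 [ 0.0837  0.0033  0.9965]
 [ 0.0103 -0.9999  0.0024]]
```

View pics/s5c.png

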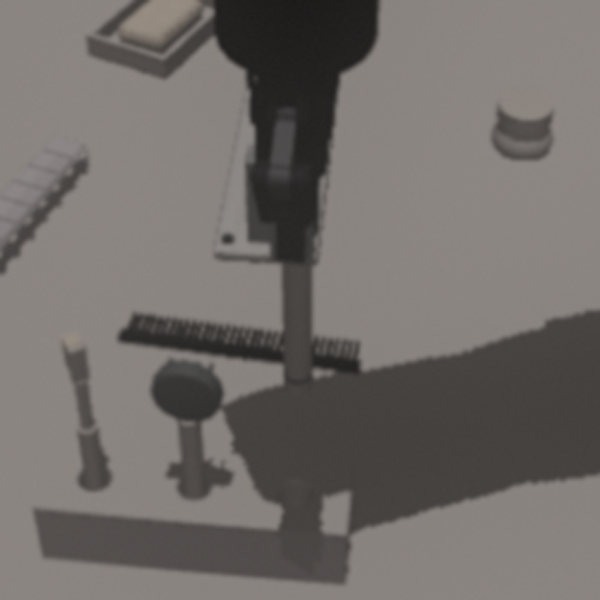

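View pics/c5c.png

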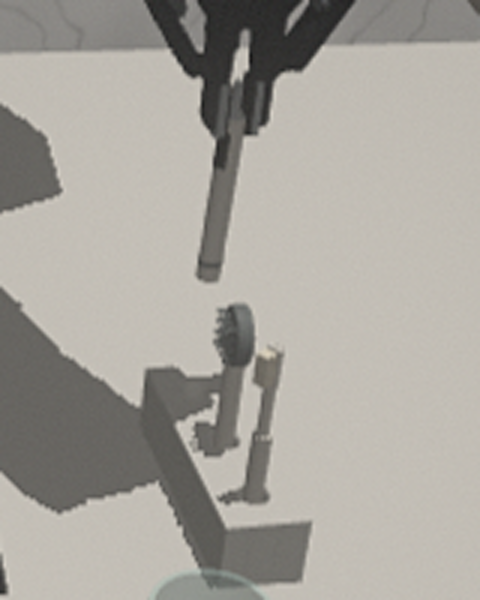

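View pics/w5.png

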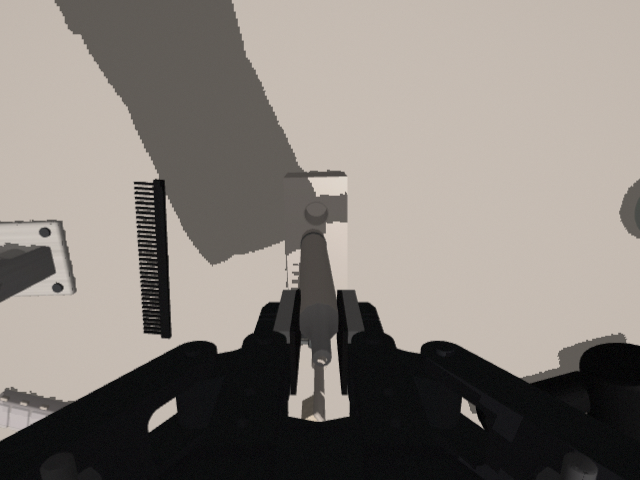

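```bash
python3 - <<'E'
from h import *
s,d=cam("scene"),cam("side")
S=manip.sense();w=cam("wrist",np.r_[S["ee_pos"],S["ee_rot"]])
def tri(obs):
    A=[];b=[]
    for c,p in obs:
        o,dd=ray(c,p);M=np.eye(3)-np.outer(dd,dd);A.append(M);b.append(M@o)
    A=np.vstack(A);b=np.hstack(b);x=np.linalg.lstsq(A,b,rcond=None)[0];return x,[proj(c,x)[0]-p for c,p in obs]
f,r=tri([(s,[400+208/3,100+273/3]),(d,[190+298/2.4,180+379/2.4]),(w,[314,243])])
print(f,r)
t,r=tri([(s,[400+245/3,100+35/3]),(w,[322,357])]);print(t,r)
Rm=R.from_rotvec(S["ee_rot"]).as_matrix()
print("foot tool",Rm.T@(f-S["ee_pos"]),"tip tool",Rm.T@(t-S["ee_pos"]))
print((t-f)/np.linalg.norm(t-f),np.linalg.norm(t-f))
E
```

```text
[0.4771 0.2395 0.1454] [array([ 0.4241, -0.2417]), array([0.7348, 0.8773]), array([-2.3736,  1.7335])]
[0.4601 0.2453 0.3086] [array([-1.1646,  0.1312]), array([8.5579, 2.971 ])]
foot tool [ 0.0003  0.0955 -0.0039] tip tool [-0.0151 -0.0679  0.0035]
[-0.1038  0.0358  0.994 ] 0.1642088369428535
```

Request:
drive_tool --moves '[[[0.1, 0, -0.5], [0, 1, 0], 8], [[0.3, 0, -0.95], [0, 1, 0], 8], [[0.4, 0, -0.9], [0, 1, 0], 8], [[0.5, 0, -0.9], [0, 1, 0], 8], [[0.55, 0, -0.8], [0, 1, 0], 8], [[0.65, 0, -0.75], [0, 1, 0], 8], [[0.75, 0, -0.7], [0, 1, 0], 8], [[0.8, 0, -0.6], [0, 1, 0], 8], [[0.85, 0, -0.5], [0, 1, 0], 8], [[0.9, 0, -0.4], [0, 1, 0], 8], [[0.75, 0, -0.25], [0, 1, 0], 8], [[0.5, 0, -0.1], [0, 1, 0], 8]]'

```text
time_s: 6.65
ee_pos: [0.5414, -0.0269, 0.2275]
ee_rot: [-1.365, 0.956, -0.938]
force: [0.2, 1.3, -0.5]
gripper_width: 0.168
```

Request:
drive_tool --moves '[[[0, 0, 0], [0, 1, 0], 8], [[0, 0, 0], [0, 0, 0], 8]]'

```text
time_s: 6.85
ee_pos: [0.5406, -0.0288, 0.2251]
ee_rot: [-1.326, 1.045, -1.022]
force: [-0.4, -0.5, 0.3]
gripper_width: 0.169
```

```bash
python3 - <<'E'
from h import *
s=manip.sense();Rm=R.from_rotvec(s["ee_rot"]).as_matrix()
print(s["time_s"],s["ee_pos"],s["gripper_width"]*85.4);print(Rm,np.arctan2(Rm[1,2],Rm[0,2]))
print((Rm.T@(np.array([.562,-.063,.2437])-s["ee_pos"]))/.025)
E
```

```text
6.85 [ 0.5406 -0.0288  0.2251] 14.419643769717197
[[ 0.2363 -0.0182  0.9715]
 [-0.9717 -0.0017  0.2363]
 [-0.0027 -0.9998 -0.0181]] 0.2386103372134504
[ 1.5296 -0.7576  0.495 ]
```

Request:
drive_tool --moves '[[[0.75, -0.2, 0.25], [0.2, 0.6, 0], 8], [[0.75, 0, 0.2], [0, 0.6, 0], 8], [[0, 0, 0], [0, 0, 0], 8]]'

```text
time_s: 7.15
ee_pos: [0.5587, -0.0631, 0.2277]
ee_rot: [-1.262, 1.123, -1.118]
force: [-0.4, 1.1, -0.5]
gripper_width: 0.164
```

```bash
python3 - <<'E'
from h import *
s=manip.sense();Rm=R.from_rotvec(s["ee_rot"]).as_matrix()
print(s["time_s"],s["ee_pos"],s["gripper_width"]*85.4);print(Rm,np.arctan2(Rm[1,2],Rm[0,2]))
for n in("wrist","scene","side"):
  s,c,im=look(n,n+"6.png")
  if n=="scene":cv2.imwrite("pics/x6.png",cv2.resize(im[130:300,230:390],None,fx=3.5,fy=3.5,interpolation=cv2.INTER_CUBIC))
  if n=="side":cv2.imwrite("pics/y6.png",cv2.resize(im[130:300,230:390],None,fx=3.5,fy=3.5,interpolation=cv2.INTER_CUBIC))
E
```

```text
7.15 [ 0.5587 -0.0631  0.2277] 14.027101256222336
[[ 0.1196 -0.0009  0.9928]
 [-0.9928  0.0033  0.1196]
 [-0.0034 -1.     -0.0005]] 0.11986112753195304
```

View pics/wrist6.png

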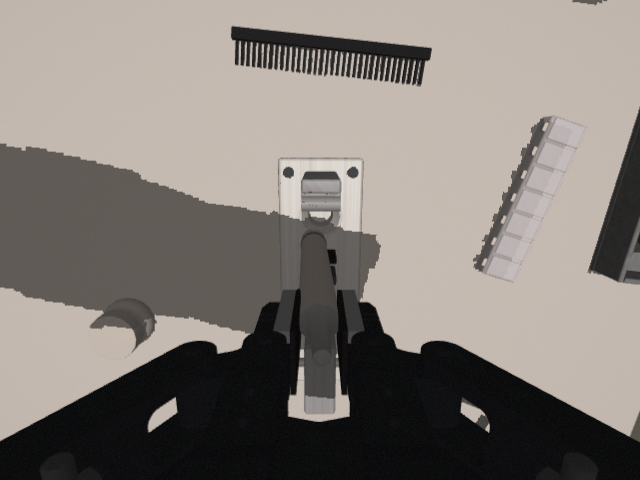

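View pics/x6.png

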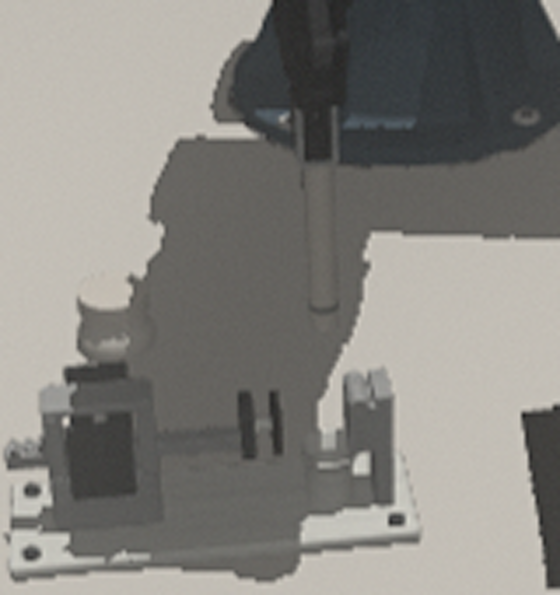

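View pics/y6.png

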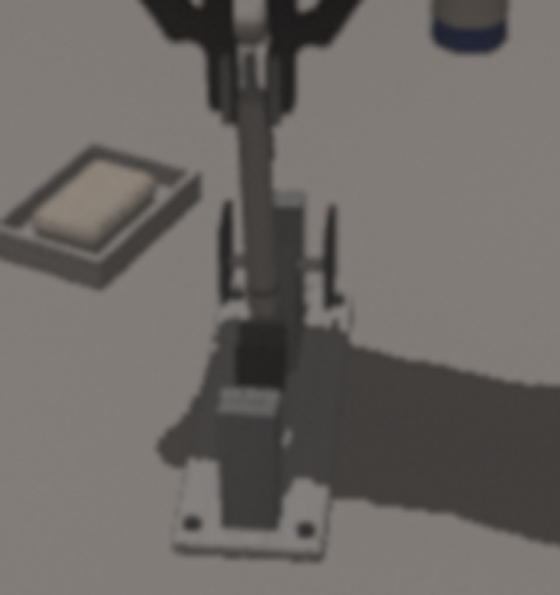

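```bash
cat >> h.py <<'E'
def tri(obs):
    A=[];b=[]
    for c,p in obs:
        o,dd=ray(c,p);M=np.eye(3)-np.outer(dd,dd);A.append(M);b.append(M@o)
    A=np.vstack(A);b=np.hstack(b);x=np.linalg.lstsq(A,b,rcond=None)[0];return x,[proj(c,x)[0]-p for c,p in obs]
E
python3 - <<'E'
from h import *
s,d=cam("scene"),cam("side");S=manip.sense();w=cam("wrist",np.r_[S["ee_pos"],S["ee_rot"]])
q=[.5668,-.1296,.1118]
f,r=tri([(s,[322.3,219.1]),(d,[305.1,220.9]),(w,[313.5,241])]);print(f,np.round(r,1).tolist())
f2,r=tri([(s,[322.3,219.1]),(d,[305.1,220.9])]);print(f2)
print("foot pred wrist",proj(w,f2),"straight",proj(w,S["ee_pos"]+[0,0,-.101]))
print("corners",proj(w,pose(q,[[-.04,.118,.01],[.04,.118,.01],[0,.0805,.088],[0,.07,.046]])))
qq,r=fit([(w,[-.04,.118,.01],[279,159]),(w,[.04,.118,.01],[363,159])],q);print(qq,r)
print("cup",pose(q,[0,.07,.014]),pose(qq,[0,.07,.014]))
E
python3 - <<'E'
import cv2
a=cv2.imread("pics/wrist6.png");cv2.imwrite("pics/z6.png",cv2.resize(a[150:300,260:380],None,fx=5,fy=4,interpolation=cv2.INTER_CUBIC))
E
```

```text
[ 0.5538 -0.0588  0.1276] [[1.5, 2.7], [1.6, -3.5], [-1.1, -2.0]]
[ 0.553  -0.0579  0.1275]
foot pred wrist [[311.3887 237.4616]] straight [[318.4736 243.429 ]]
corners [[277.0019 159.3979]
 [363.2962 160.3019]
 [319.9245 215.2234]
 [319.6621 218.2353]]
[ 0.5687 -0.1286  0.122 ] [[-1.1736  0.0267]
 [ 1.1728  0.0301]]
cup [[ 0.559 -0.06   0.014]] [[ 0.5602 -0.0591  0.014 ]]
```

View pics/z6.png

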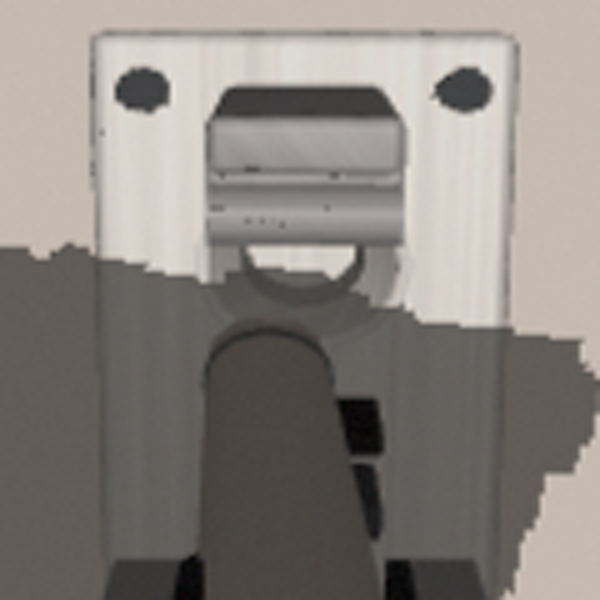

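Request:
drive_tool --moves '[[[-0.1, 0.3, 0.2], [0, 0, 0], 8], [[0, 0.6, 0], [0, 0, 0], 8], [[0, 0, 0], [0, 0, 0], 8]]'

```text
time_s: 7.6
ee_pos: [0.5629, -0.0559, 0.2041]
ee_rot: [-1.265, 1.116, -1.111]
force: [-0.9, -0.3, -1.0]
gripper_width: 0.167
```

```bash
python3 - <<'E'
from h import *
s,c,a=look("wrist","w7.png");print(s["time_s"],s["ee_pos"],s["ee_rot"])
cv2.imwrite("pics/z7.png",cv2.resize(a[150:300,260:380],None,fx=5,fy=4,interpolation=cv2.INTER_CUBIC))
s,c,im=look("scene","s7.png");cv2.imwrite("pics/x7.png",cv2.resize(im[180:300,250:370],None,fx=5,fy=5,interpolation=cv2.INTER_CUBIC))
E
```

```text
7.6 [ 0.5629 -0.0559  0.2041] [-1.2647  1.1164 -1.1106]
```

View pics/z7.png

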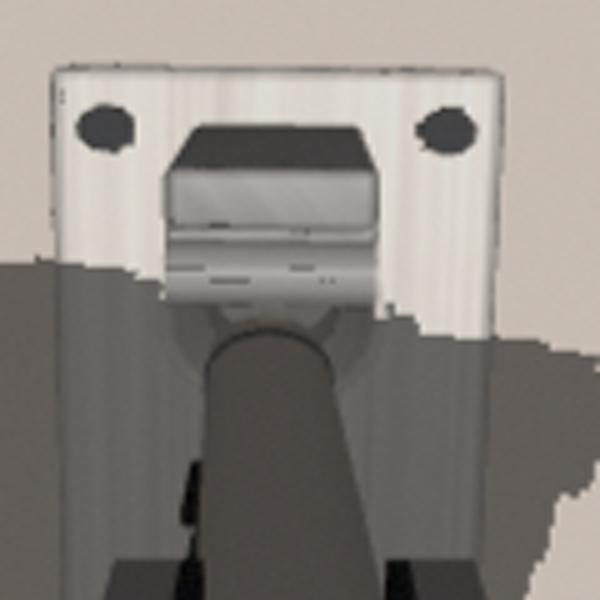

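View pics/x7.png

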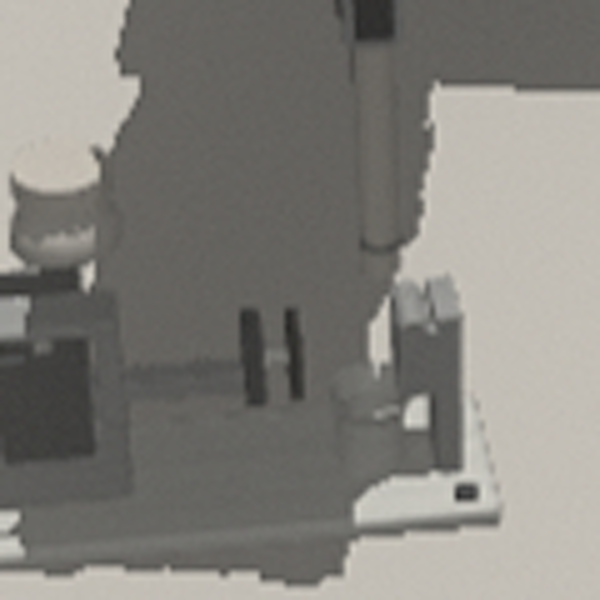

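```bash
python3 - <<'E'
from h import *
S=manip.sense();w=cam("wrist",np.r_[S["ee_pos"],S["ee_rot"]])
q=[.5668,-.1296,.1118]
u=np.array([-np.sin(q[2]),np.cos(q[2])])
for n,p,z in [("foot far edge",[313.6,232.5],.103),("face top",[314,225.5],.088),("face",[314,225.5],.08),("base edge",[315,167.5],.01)]:
    x=onz(w,p,z);print(n,x,"stand y",(x[:2]-q[:2])@u)
s=cam("scene")
x=lambda px:[250+px[0]/5,180+px[1]/5]
o,d=ray(s,x((380,245)));t=(.56-o[0])/d[0];P=o+d*t;print("scene foot bottom centre",P,(P[:2]-q[:2])@u)
E
```

```text
foot far edge [ 0.5596 -0.0496  0.103 ] stand y 0.0803396310746185
face top [ 0.5595 -0.048   0.088 ] stand y 0.08191394705953542
face [ 0.5597 -0.0497  0.08  ] stand y 0.08019963492315811
base edge [ 0.5552 -0.0131  0.01  ] stand y 0.1170810997588697
scene foot bottom centre [ 0.56   -0.0549  0.1148] 0.07497922343564027
```

Request:
drive_tool --moves '[[[0.2, 0, 0], [0, 0, 0], 8], [[0, 0, 0], [0, 0, 0], 8]]'

```text
time_s: 7.9
ee_pos: [0.5646, -0.0611, 0.207]
ee_rot: [-1.263, 1.113, -1.112]
force: [0.3, -0.5, -0.1]
gripper_width: 0.166
```

```bash
python3 - <<'E'
from h import *
s,c,a=look("wrist","w8.png");print(s["time_s"],s["ee_pos"],R.from_rotvec(s["ee_rot"]).as_matrix())
cv2.imwrite("pics/z8.png",cv2.resize(a[150:300,260:380],None,fx=5,fy=4,interpolation=cv2.INTER_CUBIC))
E
```

```text
7.9 [ 0.5646 -0.0611  0.207 ] [[ 0.129   0.0024  0.9916]
 [-0.9916  0.0037  0.129 ]
 [-0.0034 -1.      0.0028]]
```

View pics/z8.png

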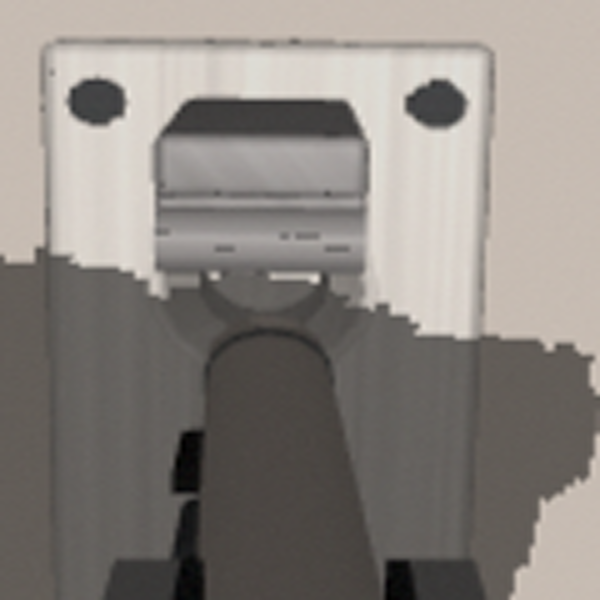

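Request:
drive_tool --moves '[[[0, 0.6, -0.06], [0, 0, 0], 8], [[0, 0.6, 0], [0, 0, 0], 8], [[0, 0.5, 0], [0, 0, 0], 8], [[0, 0, 0], [0, 0, 0], 8]]'

```text
time_s: 8.35
ee_pos: [0.5644, -0.0613, 0.1651]
ee_rot: [-1.26, 1.111, -1.114]
force: [0.1, 0.4, -0.6]
gripper_width: 0.166
```

```bash
python3 - <<'E'
from h import *
s,c,a=look("wrist","w9.png");print(s["time_s"],s["ee_pos"],R.from_rotvec(s["ee_rot"]).as_matrix(),s["force"])
cv2.imwrite("pics/z9.png",cv2.resize(a[150:300,260:380],None,fx=5,fy=4,interpolation=cv2.INTER_CUBIC))
s,c,im=look("scene","s9.png");cv2.imwrite("pics/x9.png",cv2.resize(im[180:300,250:370],None,fx=5,fy=5,interpolation=cv2.INTER_CUBIC))
E
```

```text
8.35 [ 0.5644 -0.0613  0.1651] [[ 0.1285  0.006   0.9917]
 [-0.9917  0.0036  0.1285]
 [-0.0028 -1.      0.0064]] [ 0.1409  0.3588 -0.6113]
```

View pics/z9.png

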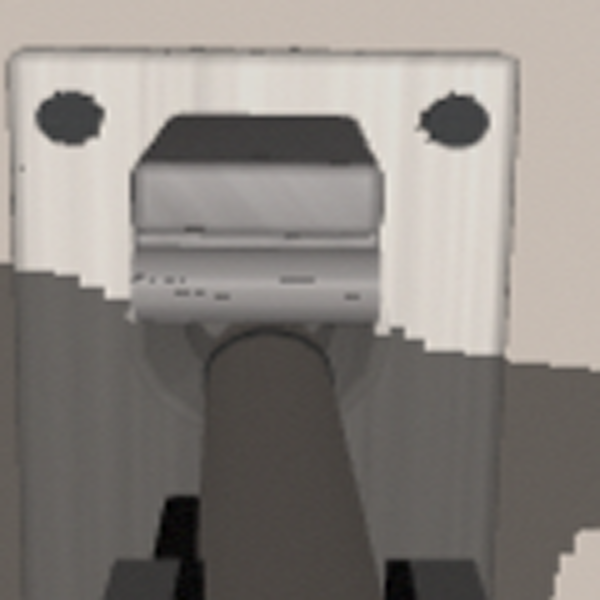

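View pics/x9.png

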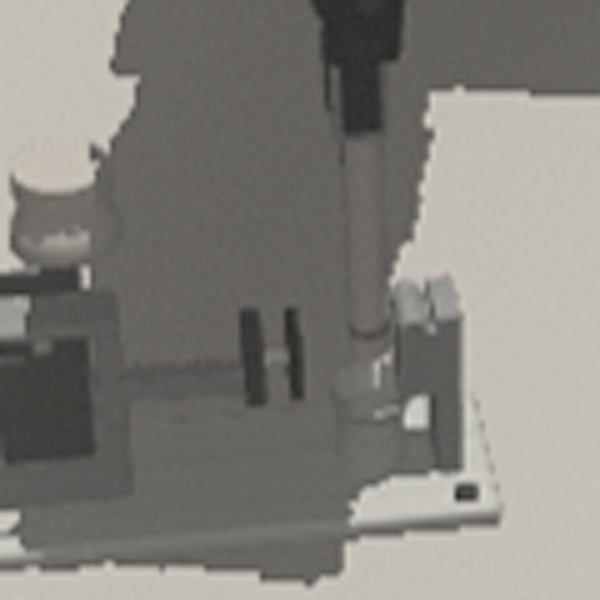

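Request:
drive_tool --moves '[[[0, 0.6, -0.08], [0, 0, 0], 8], [[0, 0.6, 0], [0, 0, 0], 8], [[0, 0.2, 0], [0, 0, 0], 8], [[0, 0, 0], [0, 0, 0], 8]]'

```text
time_s: 8.85
ee_pos: [0.5656, -0.0619, 0.1349]
ee_rot: [-1.256, 1.105, -1.119]
force: [-0.5, -0.2, -0.9]
gripper_width: 0.168
```

```bash
python3 - <<'E'
from h import *
s,c,a=look("wrist","w10.png");print(s["time_s"],s["ee_pos"],R.from_rotvec(s["ee_rot"]).as_matrix(),s["force"],s["wrist_torque"])
cv2.imwrite("pics/z10.png",cv2.resize(a[150:300,260:380],None,fx=5,fy=4,interpolation=cv2.INTER_CUBIC))
E
```

```text
8.85 [ 0.5656 -0.0619  0.1349] [[ 0.1284  0.0135  0.9916]
 [-0.9917  0.0027  0.1284]
 [-0.0009 -0.9999  0.0138]] [-0.4792 -0.1964 -0.9071] [-0.0494  0.239   0.0401]
```

View pics/z10.png

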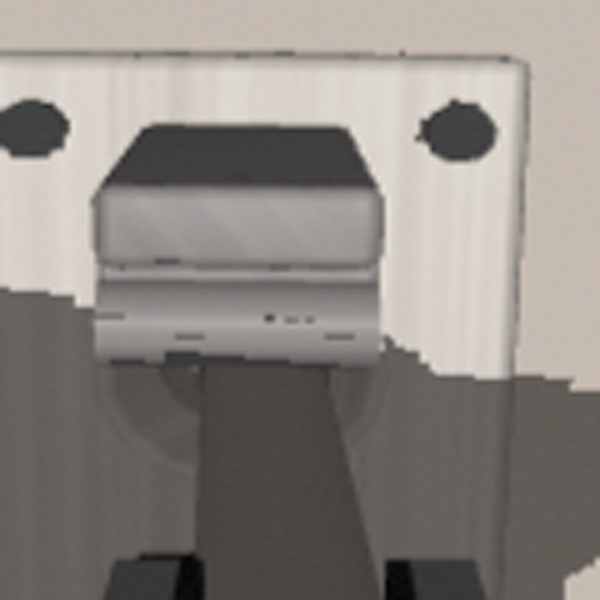

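Request:
drive_tool --moves '[[[0, 0, -0.15], [-0.15, 0, 0], 8], [[0, 0.3, 0], [0, 0, 0], 8], [[0, 0.3, 0], [0, 0, 0], 8], [[0, 0, 0], [0, 0, 0], 8]]'

```text
time_s: 9.3
ee_pos: [0.5629, -0.0626, 0.1211]
ee_rot: [-1.267, 1.114, -1.113]
force: [0.4, -0.5, -1.5]
gripper_width: 0.164
```

```bash
python3 - <<'E'
from h import *
s,c,a=look("wrist","w11.png");print(s["time_s"],s["ee_pos"],R.from_rotvec(s["ee_rot"]).as_matrix(),s["force"],s["wrist_torque"])
cv2.imwrite("pics/z11.png",cv2.resize(a[150:300,260:380],None,fx=5,fy=4,interpolation=cv2.INTER_CUBIC))
E
```

```text
9.3 [ 0.5629 -0.0626  0.1211] [[ 0.1285 -0.0003  0.9917]
 [-0.9917  0.0002  0.1285]
 [-0.0002 -1.     -0.0003]] [ 0.4204 -0.5333 -1.5299] [0.0013 0.0618 0.0312]
```

View pics/z11.png

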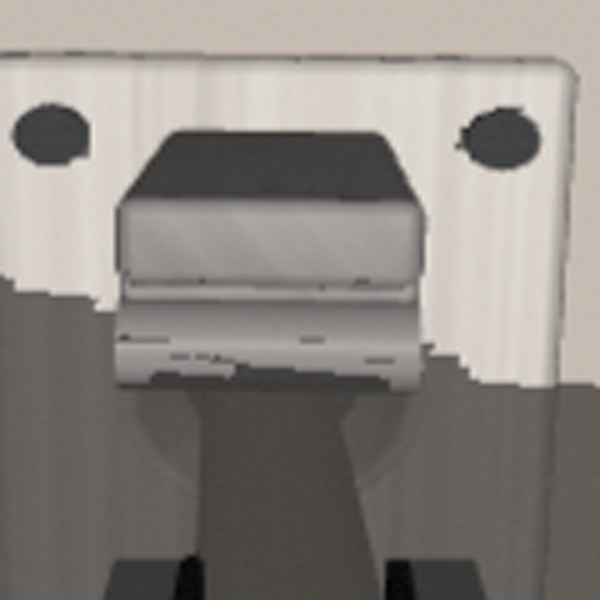

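Request:
drive_tool --moves '[[[0, 0.15, 0], [0, 0, 0], 8], [[0, 0.1, 0], [0, 0, 0], 8]]'

```text
time_s: 9.55
ee_pos: [0.5633, -0.0626, 0.1153]
ee_rot: [-1.267, 1.113, -1.114]
force: [-0.3, 0.3, -1.2]
gripper_width: 0.167
```

Request:
drive_tool --moves '[[[0, 0.1, 0], [0, 0, 0], 8]]'

```text
time_s: 9.65
ee_pos: [0.5646, -0.0627, 0.1141]
ee_rot: [-1.265, 1.111, -1.116]
force: [-0.9, -0.2, 40.4]
gripper_width: 0.167
```

Request:
drive_tool --moves '[[[0, -0.02, 0], [0, 0, 0], 20], [[0, 0, 0], [0, 0, 0], 30], [[0, 0, 0], [0, 0, 0], 40], [[0, 0, 0], [0, 0, 0], 40]]'

```text
time_s: 10.05
ee_pos: [0.5651, -0.0628, 0.115]
ee_rot: [-1.264, 1.11, -1.117]
force: [0.2, -0.4, -0.2]
gripper_width: 0.466
```

```bash
python3 - <<'E'
from h import *
s,c,a=look("wrist","w12.png");print(s["time_s"],s["ee_pos"],R.from_rotvec(s["ee_rot"]).as_matrix(),s["force"],s["gripper_width"]*85.4)
s,c,im=look("scene","s12.png");cv2.imwrite("pics/x12.png",cv2.resize(im[180:300,250:370],None,fx=5,fy=5,interpolation=cv2.INTER_CUBIC))
E
```

```text
10.05 [ 0.5651 -0.0628  0.115 ] [[ 0.1284  0.0055  0.9917]
 [-0.9917 -0.0004  0.1284]
 [ 0.0011 -1.      0.0054]] [ 0.2461 -0.4477 -0.2194] 39.82423849942055
```

View pics/w12.png

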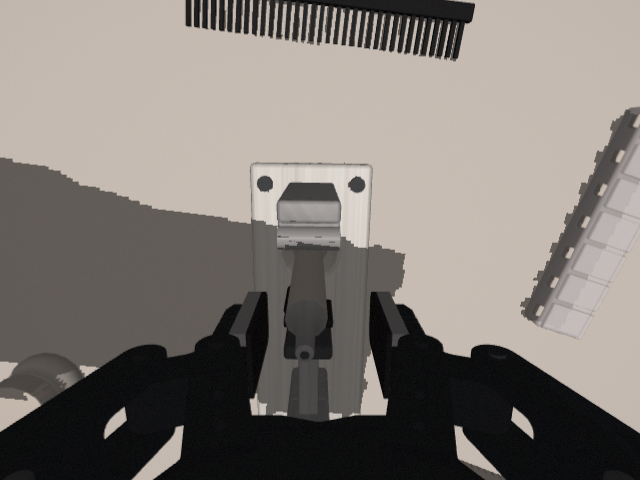

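View pics/x12.png

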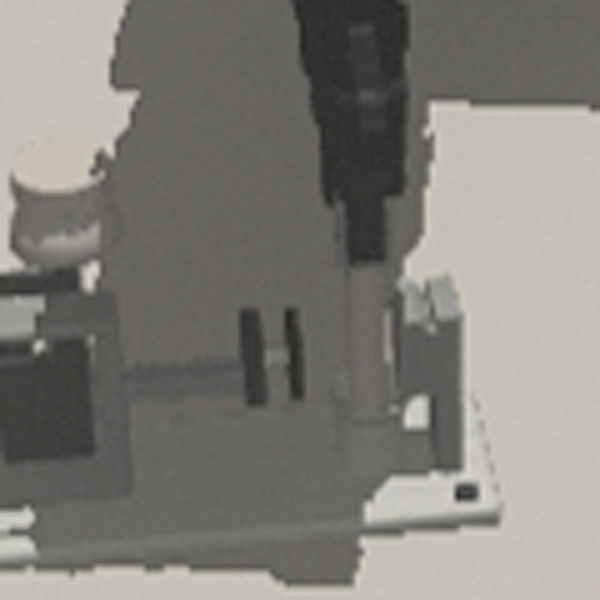

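Request:
drive_tool --moves '[[[0, -0.3, 0], [0, 0, 0], 50], [[0, -1, 0], [0, 0, 0], 60], [[0, -1, 0], [0, 0, 0], 85], [[0, -1, 0], [0, 0, 0], 85], [[0, -0.5, 0], [0, 0.15, 0], 85], [[0.6, 0, -0.1], [0, 0, 0], 85], [[1, 0, -0.1], [0, 0, 0], 85], [[1, 0, -0.1], [0, 0, 0], 85], [[0.9, 0, 0], [0, 0, 0], 85], [[0.5, 0, 0], [0, 0, 0], 85], [[0, 0, 0], [0, 0, 0], 85]]'

```text
time_s: 11.25
ee_pos: [0.5666, -0.1693, 0.2146]
ee_rot: [-1.259, 1.121, -1.126]
force: [0.3, 0.6, 1.3]
gripper_width: 0.994
```

```bash
python3 - <<'E'
from h import *
s,c,a=look("wrist","w13.png");Rm=R.from_rotvec(s["ee_rot"]).as_matrix();print(s["time_s"],s["ee_pos"],Rm,s["force"],s["gripper_width"]*85.4)
print((Rm.T@(np.array([.5735,-.1893,.072])-s["ee_pos"]))/.025)
q=[.5668,-.1296,.1118]
mark(a,proj(c,pose(q,[[x,y,.097] for x in(-.032,.032) for y in (-.078,-.042)]+[[.04,.118,.01],[-.04,.118,.01]])));cv2.imwrite("pics/w13.png",a)
s,c,im=look("scene","s13.png");cv2.imwrite("pics/x13.png",cv2.resize(im[180:300,230:370],None,fx=5,fy=5,interpolation=cv2.INTER_CUBIC))
E
```

```text
11.25 [ 0.5666 -0.1693  0.2146] [[ 0.1147  0.0035  0.9934]
 [-0.9934 -0.0007  0.1148]
 [ 0.0011 -1.      0.0034]] [0.3062 0.6326 1.2923] 84.86042097046682
[0.8186 5.7058 0.1622]
```

View pics/w13.png

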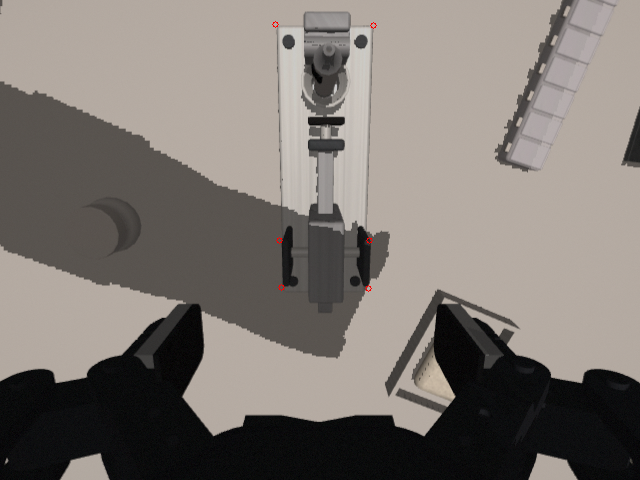

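View pics/x13.png

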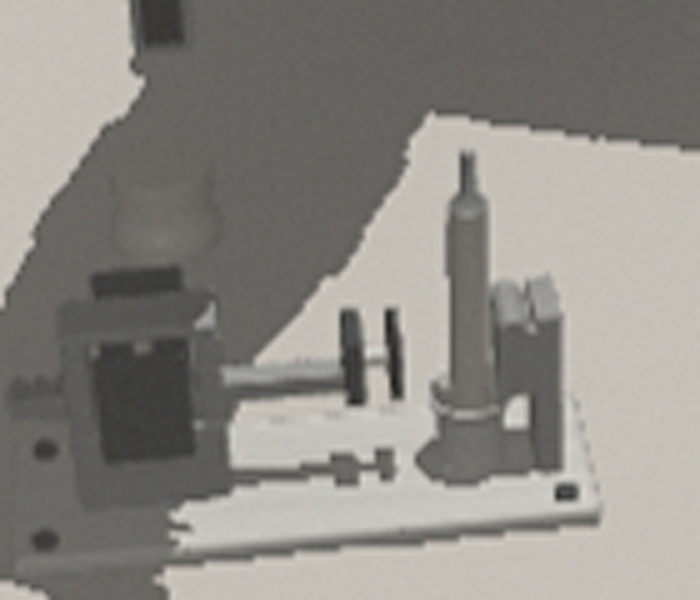

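Request:
drive_tool --moves '[[[0.75, 0.3, 0.2], [0, 0, 0], 85], [[0, 1, 0], [0, 0, 0], 85], [[0, 0.8, 0], [0, 0, 0], 85], [[0, 0, 0], [0, 0, 0], 85]]'

```text
time_s: 11.75
ee_pos: [0.5754, -0.1851, 0.1604]
ee_rot: [-1.261, 1.117, -1.123]
force: [0.5, 0.2, 0.1]
gripper_width: 0.994
```

```bash
python3 - <<'E'
from h import *
s,c,a=look("wrist","w14.png");Rm=R.from_rotvec(s["ee_rot"]).as_matrix();print(s["time_s"],s["ee_pos"],Rm,s["force"],s["gripper_width"]*85.4)
print((Rm.T@(np.array([.5735,-.1893,.072])-s["ee_pos"]))/.025)
q=[.5668,-.1296,.1118]
mark(a,proj(c,pose(q,[[x,y,.097] for x in(-.032,.032) for y in (-.078,-.042)]+[[.04,.118,.01],[-.04,.118,.01]])));cv2.imwrite("pics/w14.png",a)
E
```

```text
11.75 [ 0.5754 -0.1851  0.1604] [[ 0.1195  0.0046  0.9928]
 [-0.9928 -0.0003  0.1195]
 [ 0.0009 -1.      0.0046]] [0.5275 0.1711 0.069 ] 84.92394918567867
[ 0.1557  3.5355 -0.1101]
```

View pics/w14.png

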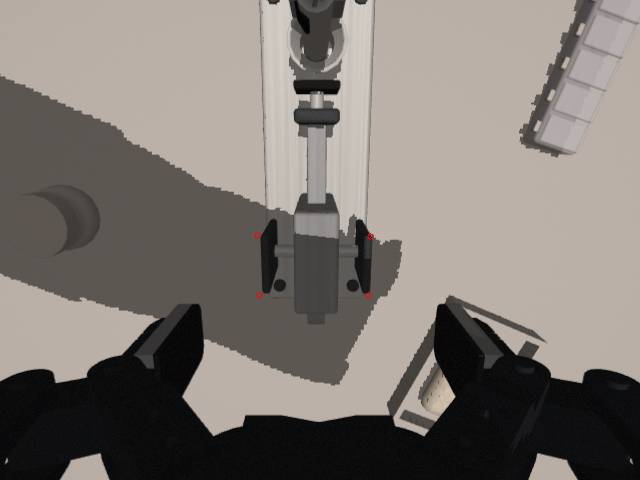

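Request:
drive_tool --moves '[[[0.05, 0.8, -0.05], [0, 0, 0], 85], [[0.05, 1, 0], [0, 0, 0], 85], [[0, 0.8, 0], [0, 0, 0.6], 85], [[0, 0.4, 0], [0, 0, 0.6], 85], [[0, 0, 0], [0, 0, 0.5], 85], [[0, 0, 0], [0, 0, 0], 85]]'

```text
time_s: 12.4
ee_pos: [0.5798, -0.1864, 0.0917]
ee_rot: [-1.131, 1.195, -0.988]
force: [-0.5, -0.4, 0.5]
gripper_width: 0.995
```

```bash
python3 - <<'E'
from h import *
s,c,a=look("wrist","w15.png");Rm=R.from_rotvec(s["ee_rot"]).as_matrix();print(s["time_s"],s["ee_pos"],Rm,s["force"],s["gripper_width"]*85.4)
print((Rm.T@(np.array([.5735,-.1893,.072])-s["ee_pos"]))/.025)
E
```

```text
12.4 [ 0.5798 -0.1864  0.0917] [[ 0.1247 -0.0083  0.9922]
 [-0.9761  0.1786  0.1241]
 [-0.1782 -0.9839  0.0142]] [-0.4979 -0.3988  0.4922] 84.93560171747434
[ 0.2229  0.7573 -0.2741]
```

View pics/w15.png

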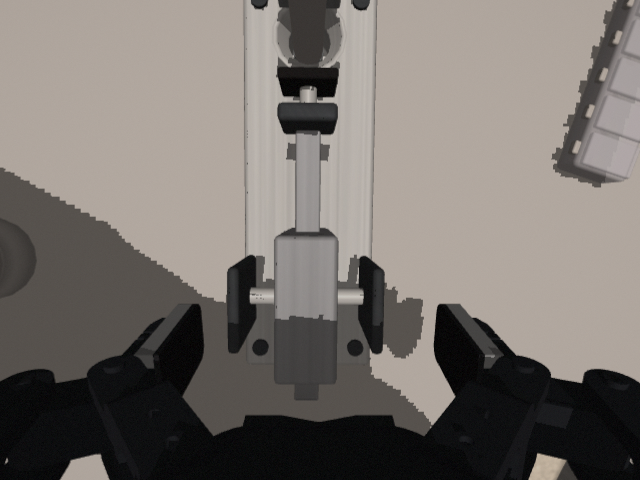

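Request:
drive_tool --moves '[[[0.1, 0.4, -0.25], [0, 0, 0], 85], [[0.1, 0.3, 0], [0, 0, 0], 85], [[0, 0, 0], [0, 0, 0], 80], [[0, 0, 0], [0, 0, 0], 75]]'

```text
time_s: 12.85
ee_pos: [0.5764, -0.1883, 0.0764]
ee_rot: [-1.135, 1.186, -0.994]
force: [-0.0, 0.9, -0.1]
gripper_width: 0.878
```

```bash
python3 - <<'E'
from h import *
s,c,a=look("wrist","w16.png");Rm=R.from_rotvec(s["ee_rot"]).as_matrix();print(s["time_s"],s["ee_pos"],Rm,s["force"],s["gripper_width"]*85.4)
print((Rm.T@(np.array([.5735,-.1893,.072])-s["ee_pos"]))/.025)
E
```

```text
12.85 [ 0.5764 -0.1883  0.0764] [[ 0.1279 -0.0034  0.9918]
 [-0.9772  0.1705  0.1266]
 [-0.1695 -0.9854  0.0185]] [-0.002   0.8665 -0.0576] 75.01745466836948
[ 0.0525  0.166  -0.124 ]
```

View pics/w16.png

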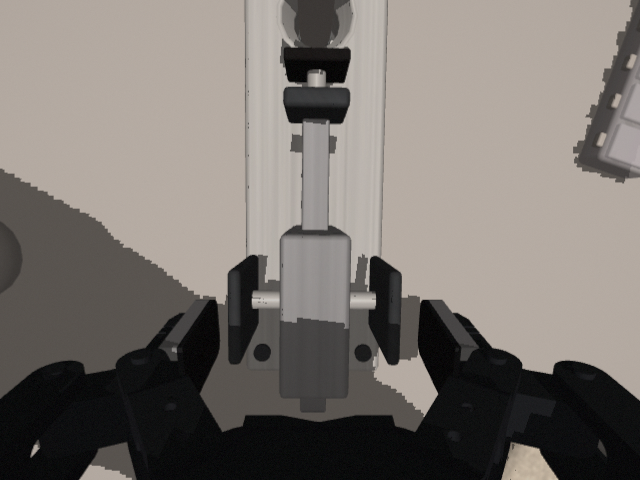

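Request:
drive_tool --moves '[[[0, 0.1, -0.05], [0, 0, 0], 68], [[0, 0, 0], [0, 0, 0], 60], [[0, 0, 0], [0, 0, 0], 50], [[0, 0, 0], [0, 0, 0], 43], [[0, 0, 0], [0, 0, 0], 43], [[0, 0, 0], [0, 0, 0], 43]]' --newtons 25

```text
time_s: 13.5
ee_pos: [0.5748, -0.1885, 0.0768]
ee_rot: [-1.137, 1.184, -0.997]
force: [0.8, -0.4, -1.9]
gripper_width: 0.507
```

```bash
python3 - <<'E'
from h import *
s,c,a=look("wrist","w17.png");Rm=R.from_rotvec(s["ee_rot"]).as_matrix();print(s["time_s"],s["ee_pos"],s["ee_rot"],s["force"],s["gripper_width"]*85.4)
E
```

```text
13.5 [ 0.5748 -0.1885  0.0768] [-1.137   1.1843 -0.9971] [ 0.7892 -0.4373 -1.9135] 43.28130562680581
```

View pics/w17.png

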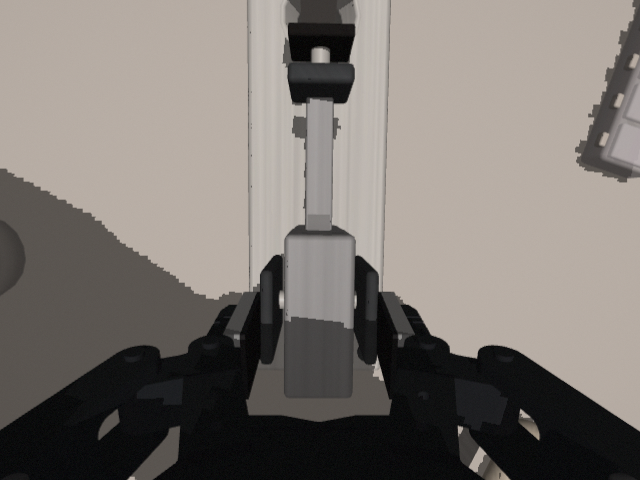

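Request:
drive_tool --moves '[[[0, 0, 0], [0, 0, 0], 60], [[0, 0, 0], [0, 0, 0], 70], [[0, 0, 0], [0, 0, 0.8], 70], [[0, 0, 0], [0, 0, 0.7], 70], [[0, 0, 0], [0, 0, 0], 70], [[0, 0, 0], [0, 0, 0], 70]]'

```text
time_s: 14.15
ee_pos: [0.5755, -0.188, 0.0773]
ee_rot: [-1.025, 1.253, -0.874]
force: [-0.2, 0.7, -0.2]
gripper_width: 0.816
```

```bash
python3 - <<'E'
from h import *
s,c,a=look("wrist","w18.png");Rm=R.from_rotvec(s["ee_rot"]).as_matrix();print(s["time_s"],s["ee_pos"],Rm,s["force"],s["gripper_width"]*85.4)
q=[.5668,-.1296,.1118]
mark(a,proj(c,pose(q,[[0,.0805,.08],[0,.0645,.08],[.013,.0645-.036,.080],[-.013,.0645-.036,.080]])));cv2.imwrite("pics/w18.png",a)
s,c,im=look("scene","s18.png");cv2.imwrite("pics/x18.png",cv2.resize(im[180:300,230:370],None,fx=5,fy=5,interpolation=cv2.INTER_CUBIC))
E
```

```text
14.15 [ 0.5755 -0.188   0.0773] [[ 0.1269 -0.0219  0.9917]
 [-0.9383  0.3215  0.1272]
 [-0.3216 -0.9467  0.0203]] [-0.1758  0.689  -0.19  ] 69.6654472453146
```

View pics/w18.png

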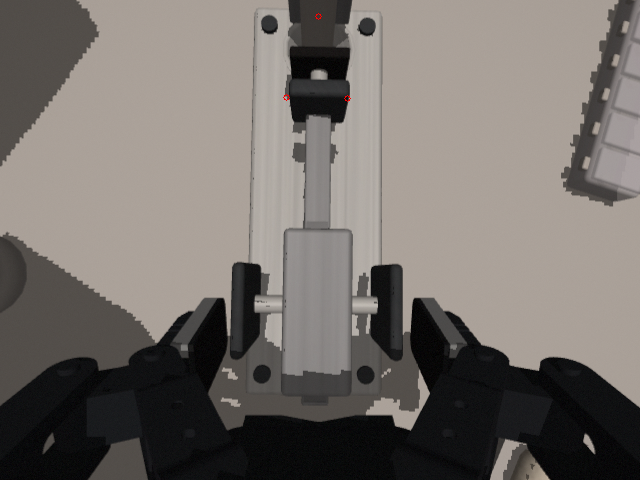

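View pics/x18.png

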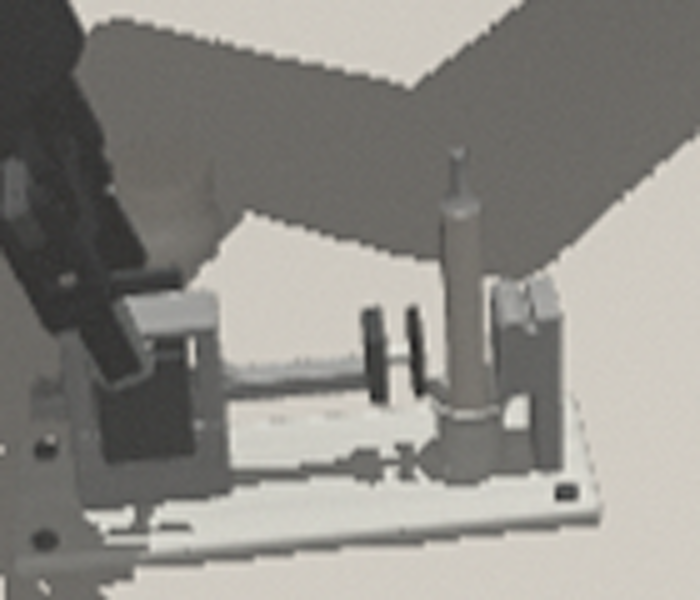

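Request:
drive_tool --moves '[[[0, 0, 0], [0, 0, 0], 60], [[0, 0, 0], [0, 0, 0], 50], [[0, 0, 0], [0, 0, 0], 43], [[0, 0, 0], [0, 0, 0], 43], [[0, 0, 0], [0, 0, 0], 43]]'

```text
time_s: 14.75
ee_pos: [0.5747, -0.188, 0.0803]
ee_rot: [-1.033, 1.247, -0.88]
force: [0.1, -4.3, -6.8]
gripper_width: 0.508
```

```bash
python3 - <<'E'
from h import *
s,c,a=look("wrist","w19.png");Rm=R.from_rotvec(s["ee_rot"]).as_matrix();print(s["time_s"],s["ee_pos"],Rm,s["force"],s["gripper_width"]*85.4)
s,c,im=look("scene","s19.png");cv2.imwrite("pics/x19.png",cv2.resize(im[180:300,230:370],None,fx=5,fy=5,interpolation=cv2.INTER_CUBIC))
E
```

```text
14.75 [ 0.5747 -0.188   0.0803] [[ 0.1296 -0.0213  0.9913]
 [-0.9413  0.3116  0.1298]
 [-0.3116 -0.95    0.0204]] [ 0.0792 -4.3278 -6.779 ] 43.37236112131731
```

View pics/w19.png

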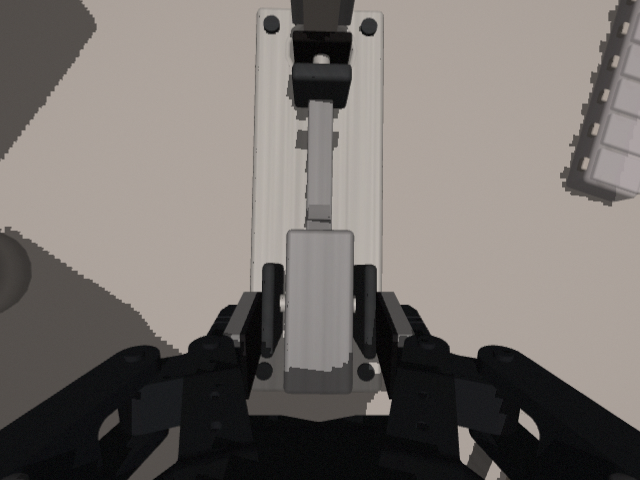

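View pics/x19.png

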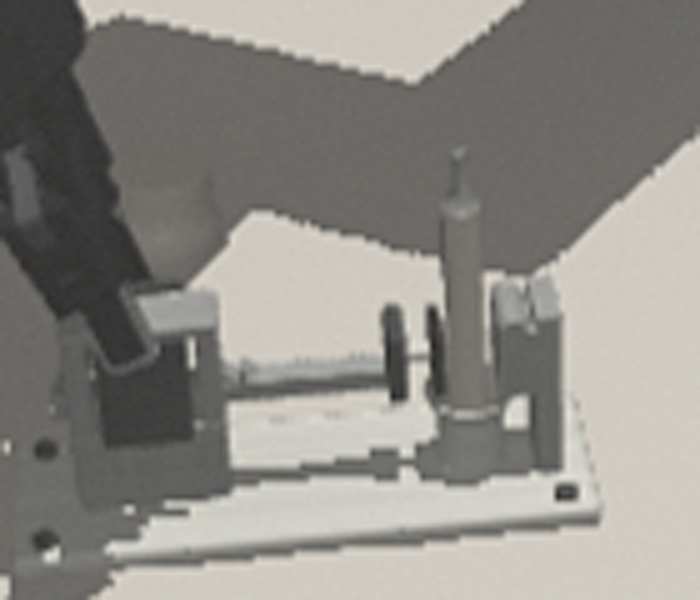

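```bash
python3 - <<'E'
import cv2,numpy as np
a=cv2.imread("pics/w18.png")[0:140,270:370];b=cv2.imread("pics/w19.png")[0:140,270:370]
f=lambda x:cv2.resize(np.clip(x.astype(int)*2,0,255).astype(np.uint8),None,fx=4,fy=4,interpolation=cv2.INTER_CUBIC)
cv2.imwrite("pics/j.png",np.hstack([f(a)[:, :],f(b)]))
E
```

```text
(no output)
```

View pics/j.png

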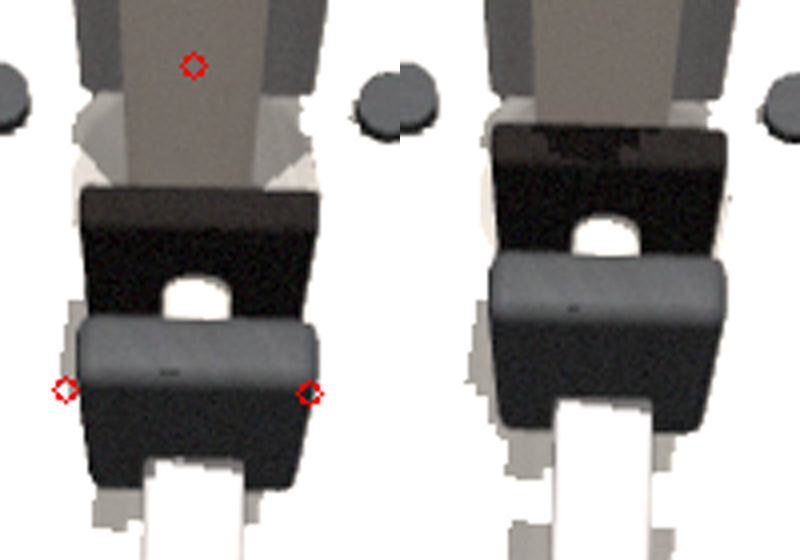

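```bash
cat >> h.py <<'E'
Q=np.array([.5668,-.1296,.1118]);UY=np.array([-np.sin(Q[2]),np.cos(Q[2])])
def sy(c,px,z): return float((onz(c,px,z)[:2]-Q[:2])@UY)
E
python3 - <<'E'
from h import *
P18=np.array([.5755,-.188,.0773,-1.025,1.253,-.874]);P19=np.array([.5747,-.188,.0803,-1.033,1.247,-.88])
for P,pf,jf,jr in[(P18,46.75,79.5,96.5),(P19,31.75,63.75,80.5)]:
    c=cam("wrist",P);print("pad front",sy(c,[320,pf],.08),"jaw front",sy(c,[320,jf],.082),"jaw rear",sy(c,[320,jr],.082))
E
```

```text
pad front 0.05088501695015627 jaw front 0.03545508462958956 jaw rear 0.02811848888882133
pad front 0.0587885907496354 jaw front 0.04347548024280988 jaw rear 0.03615571081552972
```

Request:
drive_tool --moves '[[[0, 0, 0], [0, 0, 0], 60], [[0, 0, 0], [0, 0, 0], 70], [[0.05, 0.15, 0], [0, 0, 0], 70], [[0, 0, 0], [0, 0, 0], 70], [[0, 0, 0], [0, 0, 0], 70], [[0, 0, 0], [0, 0, 0], 70]]'

```text
time_s: 15.45
ee_pos: [0.575, -0.1866, 0.0768]
ee_rot: [-1.032, 1.247, -0.879]
force: [-0.5, 0.7, -0.3]
gripper_width: 0.82
```

Request:
drive_tool --moves '[[[0, 0, 0], [0, 0, 0], 60], [[0, 0, 0], [0, 0, 0], 50], [[0, 0, 0], [0, 0, 0], 43], [[0, 0, 0], [0, 0, 0], 43], [[0, 0, 0], [0, 0, 0], 43]]'

```text
time_s: 15.95
ee_pos: [0.5747, -0.1877, 0.0791]
ee_rot: [-1.032, 1.247, -0.881]
force: [0.8, 0.4, -1.0]
gripper_width: 0.508
```

```bash
cat >> h.py <<'E'
def shot(t):
    s,c,a=look("wrist",f"w{t}.png");print(s["time_s"],s["ee_pos"],s["ee_rot"],s["force"],s["gripper_width"]*85.4,s["joint_torque"])
    x=a[0:140,270:370];cv2.imwrite(f"pics/j{t}.png",cv2.resize(np.clip(x.astype(int)*2,0,255).astype(np.uint8),None,fx=4,fy=4,interpolation=cv2.INTER_CUBIC))
    return c
E
python3 - <<'E'
from h import *
shot(20)
s,c,im=look("scene","s20.png");cv2.imwrite("pics/x20.png",cv2.resize(im[180:300,230:370],None,fx=5,fy=5,interpolation=cv2.INTER_CUBIC))
E
```

```text
15.95 [ 0.5747 -0.1877  0.0791] [-1.0316  1.2465 -0.8812] [ 0.8319  0.4487 -0.9722] 43.38847829556399 [  -0.1829 -101.042    44.74      2.533     1.3051   -0.0634]
```

View pics/j20.png

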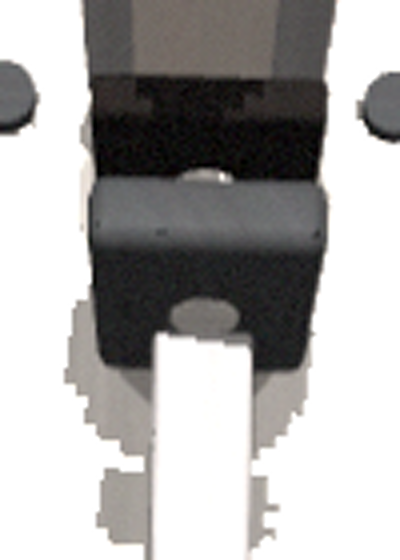

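View pics/x20.png

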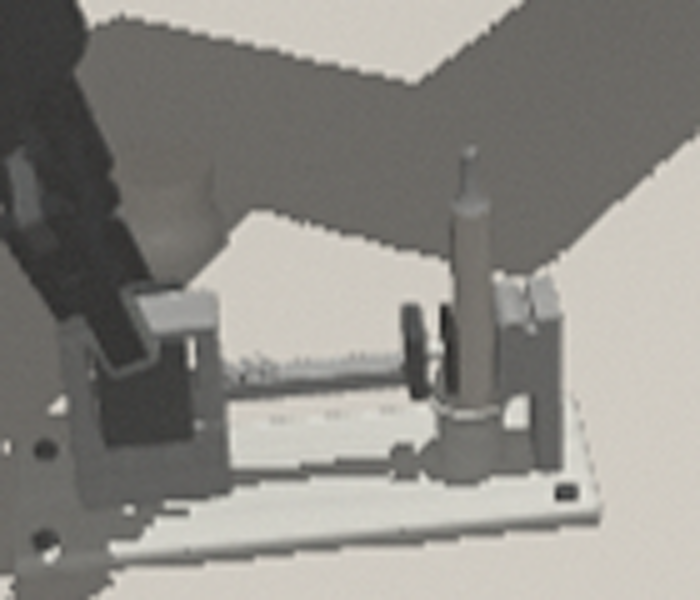

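```bash
python3 - <<'E'
from h import *
P=np.array([0.5747,-0.1877,0.0791,-1.0316,1.2465,-0.8812]);c=cam("wrist",P)
print("pad front",sy(c,[320,18.75],.08),"jaw front",sy(c,[320,45],.082),"rear",sy(c,[320,62.3],.082))
E
```

```text
pad front 0.06412485951798783 jaw front 0.05130696024366745 rear 0.043765827210738496
```

Request:
drive_tool --moves '[[[0, 0, 0], [0, 0, 0], 60], [[0, 0, 0], [0, 0, 0], 70], [[0.03, 0.1, 0], [0, 0, 0], 70], [[0, 0, 0], [0, 0, 0], 70], [[0, 0, 0], [0, 0, 0], 70], [[0, 0, 0], [0, 0, 0], 70], [[0, 0, 0], [0, 0, 0], 70]]'

```text
time_s: 16.75
ee_pos: [0.5747, -0.1875, 0.0761]
ee_rot: [-1.032, 1.246, -0.881]
force: [0.3, -0.2, -1.0]
gripper_width: 0.822
```

Request:
drive_tool --moves '[[[0, 0, 0], [0, 0, 0], 62], [[0, 0, 0], [0, 0, 0], 57], [[0, 0, 0], [0, 0, 0], 54], [[0, 0, 0], [0, 0, 0], 54]]'

```text
time_s: 17.15
ee_pos: [0.5747, -0.188, 0.0774]
ee_rot: [-1.032, 1.246, -0.882]
force: [0.9, 0.6, -3.6]
gripper_width: 0.633
```

```bash
python3 - <<'E'
from h import *
shot(21)
E
```

```text
17.15 [ 0.5747 -0.188   0.0774] [-1.0316  1.246  -0.8823] [ 0.9429  0.6162 -3.5897] 54.07519947504002 [  -0.5435 -102.4764   45.5411    2.7436    1.2412   -0.0745]
```

View pics/j21.png

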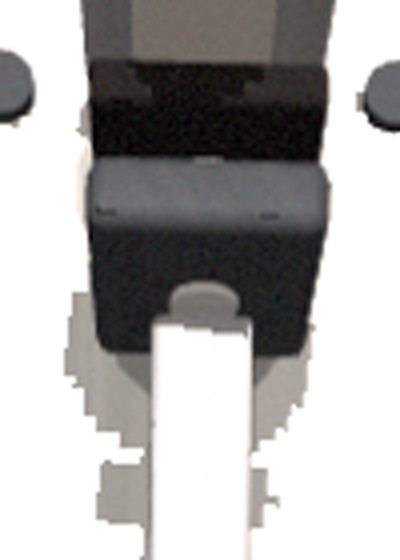

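```bash
python3 - <<'E'
from h import *
P=np.array([0.5747,-0.188,0.0774,-1.0316,1.246,-0.8823]);c=cam("wrist",P)
p,j=sy(c,[320,15.3],.08),sy(c,[320,39.5],.082);print("pad front",p,"jaw front",j,p-j,"comp",.01535-(p-j), .0645-.01535-0+.0 )
E
```

```text
pad front 0.06417359882775708 jaw front 0.05234898516875024 0.011824613659006847 comp 0.003525386340993154 0.04915
```

Request:
drive_tool --moves '[[[0, 0, 0], [0, 0, 0], 53], [[0, 0, 0], [0, 0, 0], 52.2], [[0, 0, 0], [0, 0, 0], 52.2], [[0, 0, 0], [0, 0, 0], 52.2]]'

```text
time_s: 17.6
ee_pos: [0.5748, -0.1881, 0.0777]
ee_rot: [-1.032, 1.246, -0.883]
force: [-1.5, -1.1, 2.8]
gripper_width: 0.618
```

```bash
python3 - <<'E'
from h import *
shot(22)
s,c,im=look("scene","s22.png");cv2.imwrite("pics/x22.png",cv2.resize(im[180:300,230:370],None,fx=5,fy=5,interpolation=cv2.INTER_CUBIC))
E
```

```text
17.6 [ 0.5748 -0.1881  0.0777] [-1.0316  1.2458 -0.8826] [-1.5066 -1.0805  2.7878] 52.79482687252192 [  0.5668 -98.9961  44.2159   1.8446   1.3712  -0.0556]
```

View pics/j22.png

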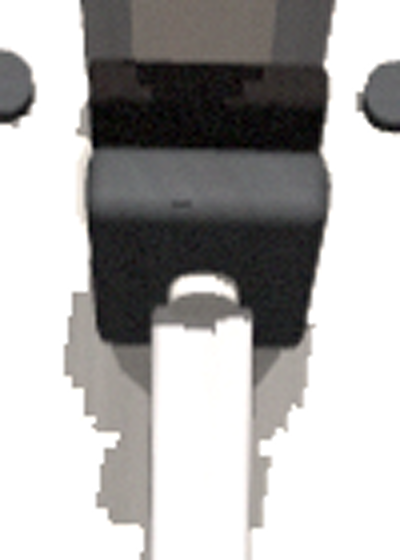

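View pics/x22.png

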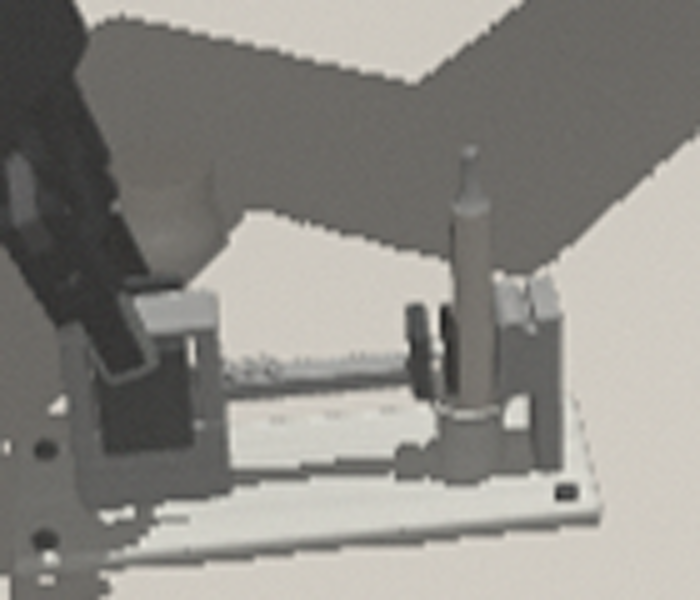

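Request:
drive_tool --moves '[[[0, 0, 0], [0, 0, 0], 51.5], [[0, 0, 0], [0, 0, 0], 51.5], [[0, 0, 0], [0, 0, 0], 51.5]]'

```text
time_s: 18.0
ee_pos: [0.5748, -0.1882, 0.0778]
ee_rot: [-1.032, 1.246, -0.883]
force: [-0.6, -1.0, 2.8]
gripper_width: 0.605
```

```bash
python3 - <<'E'
from h import *
c=shot(23)
a=cv2.imread("pics/w23.png").astype(int)
b=cv2.imread("pics/w22.png").astype(int);d=cv2.imread("pics/w21.png").astype(int)
for x in(d,b,a):print(x[8:50,300:340].sum(2).mean(1).round().astype(int).tolist())
E
```

```text
18.0 [ 0.5748 -0.1882  0.0778] [-1.0316  1.2458 -0.8827] [-0.6387 -1.0444  2.8248] 51.62701723319953 [  0.6738 -98.6996  44.1489   1.7514   1.3843  -0.048 ]
[156, 156, 156, 156, 156, 155, 149, 105, 44, 36, 38, 37, 42, 45, 46, 45, 41, 35, 28, 22, 19, 22, 18, 19, 19, 18, 19, 19, 20, 18, 19, 66, 122, 145, 154, 157, 158, 159, 161, 162, 163, 165]
[157, 156, 157, 156, 156, 156, 151, 107, 46, 37, 37, 37, 39, 45, 43, 44, 43, 35, 25, 22, 20, 19, 19, 21, 20, 18, 19, 18, 24, 84, 134, 151, 156, 159, 159, 160, 162, 162, 164, 166, 167, 163]
[156, 156, 156, 156, 156, 156, 150, 108, 45, 39, 36, 37, 38, 45, 44, 43, 43, 37, 27, 20, 17, 18, 18, 19, 20, 19, 20, 24, 83, 131, 150, 156, 158, 159, 160, 161, 163, 164, 166, 167, 164, 150]
```

View pics/j23.png

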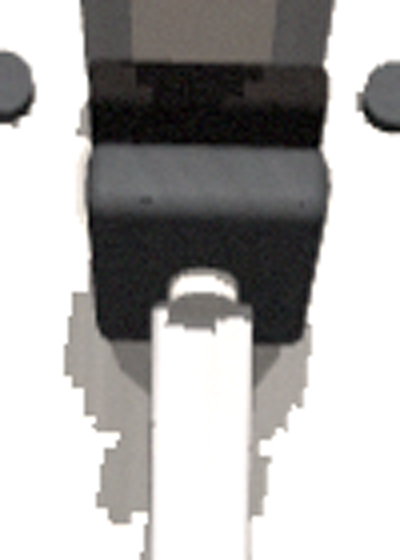

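Request:
drive_tool --moves '[[[0, 0, 0], [0, 0, 0], 51.5], [[0, 0, 0], [0, 0, 0], 51.5], [[0, 0, 0], [0, 0, 0], 51.5], [[0, 0, 0], [0, 0, 0], 51.5], [[0, 0, 0], [0, 0, 0], 51.5]]'

```text
time_s: 18.55
ee_pos: [0.5748, -0.1882, 0.0778]
ee_rot: [-1.032, 1.246, -0.883]
force: [-0.7, -0.2, 2.9]
gripper_width: 0.604
```

```bash
python3 - <<'E'
from h import *
c=shot(24)
a=cv2.imread("pics/w24.png").astype(int)
print(a[8:50,300:340].sum(2).mean(1).round().astype(int).tolist())
print(sy(c,[320,15.2],.08)-sy(c,[320,36.3],.082))
s,c,im=look("side","s24.png");cv2.imwrite("pics/y24.png",cv2.resize(im[130:430,150:450],None,fx=2,fy=2,interpolation=cv2.INTER_CUBIC))
s,c,im=look("scene","c24.png")
E
```

```text
18.55 [ 0.5748 -0.1882  0.0778] [-1.0317  1.2457 -0.8827] [-0.718  -0.2466  2.8693] 51.5802568368148 [  0.7306 -98.5553  44.1017   1.6951   1.3951  -0.049 ]
[157, 155, 157, 156, 155, 156, 150, 106, 46, 35, 36, 35, 40, 43, 45, 45, 44, 38, 27, 21, 19, 20, 19, 20, 19, 18, 18, 27, 85, 133, 151, 157, 157, 158, 160, 161, 162, 164, 165, 168, 163, 149]
0.010502038331657845
```

View pics/y24.png

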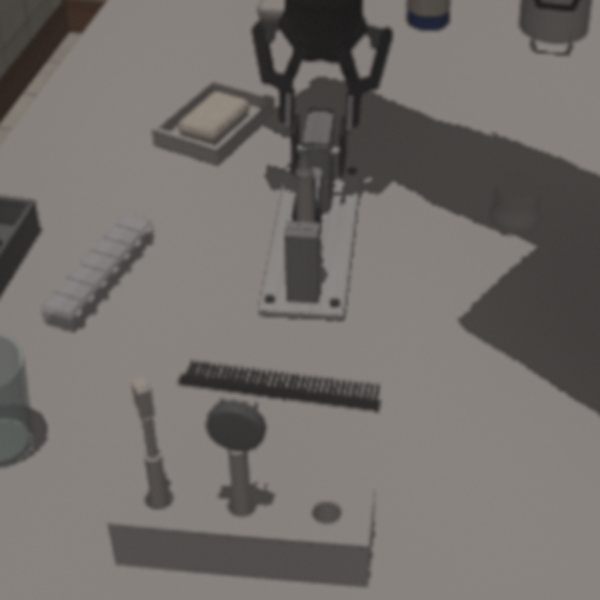

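View pics/c24.png

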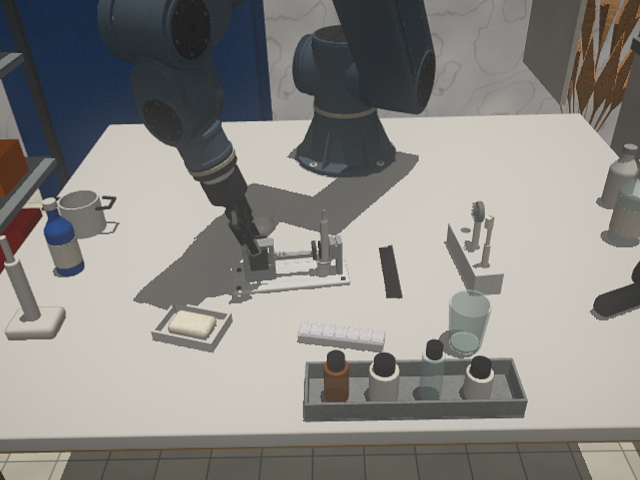

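Gap is 10.5 mm against 15.35 mm free, so the pad is about 4.9 mm in. It is steady and the bystanders are in place, so I'm handing in.

```bash
python3 - <<'E'
from rig import manip
print(manip.finish_job())
E
```

```text
the job is handed in; nothing more can be done
None
```

I moved the thermometer from the holder's robot-side socket and stood it foot down in the stand's cup. I then let go of it and worked the trigger with three full squeezes. A fourth, partial squeeze is still held, and I handed the job in like that at about 18.7 s.

**Pad depth:** the wrist pictures put the pad about 4.9 mm in. The gap from pad to jaw is 10.5 mm, against 15.35 mm with the pad free. The finger opening gave 4.7–5.2 mm as a cross-check. At its deepest the pad was at this final depth.

**Holding steady:** the opening stayed at 51.6 mm over the last half second, and the pad and jaw edges did not move in the pictures. The thermometer stands upright against the backstop, and the bystanders look unmoved.

**What did not go cleanly:**
- **Grasp:** the tool drifted up about 9 mm while the fingers closed on the thermometer, so I opened them and gripped again lower.
- **Placing:** when the foot met the cup floor the wrist force read 40.4 N for a moment, right at the 40 N limit. The load went through the thermometer, not the arm or the gripper's body. I released it straight away.
- **Stand position:** the camera views disagreed by up to 3 mm, so I lined up the cup and jaw from the wrist view.

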